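# Lay a breakfast tray for a boiled egg

## Robot

A 7-joint arm with a two-finger parallel gripper is mounted at the origin on a cart in front of the work surface, level with it; the furniture and walls round the work are solid. World frame = base frame: x ahead of the robot, y to its left, z up, the work surface at z = 0. Lengths are in m, angles in degrees, forces in N, time in s.
With the tool pointing down it reaches from about 0.425 to 0.875 m from the base axis. Payload 4.7 kg.
Tool frame: the origin (TCP) lies between the finger pads; the fingertips stand 8 mm ahead of it and the grasp point (between the pads) lies 11 mm behind it (env.tip_extent is the distance from the TCP to the fingertips, in m); z points along the fingers, y is the line along which they close (so a half turn about z gives the same grasp; the last joint's range is limited). The gripper opens to 87 mm and grips with 3 to 60 N. Pads are 19 mm wide; open, the fingers measure 117 mm over their backs; the gripper's body (75 mm by 190 mm) begins 51 mm behind the grasp point.
Start: joints at [-73.849, 18.392, -4.016, 83.108, 1.295, 78.541, -3.26], TCP at [0.172, 0.627, 0.231] pointing down, gripper open.
Joint ranges: [-163.93, 163.93], [-17.29, 119.83], [-79.2, 71.16], [3.27, 140.29], [-89.18, 269.18], [5.43, 117.66], [-154.24, 154.24]. Speed limits (degrees/s): [147.25, 147.25, 180, 180, 180, 180, 180].

## Interface

Orientations are given as [roll, pitch, yaw] about the fixed x, y, z axes, in that order (R = Rz(yaw) Ry(pitch) Rx(roll)).
In Python, from cell import sensors, vision, workorder, env gives the robot as it stands.
- The arm moves only by the tool drive_tool, never from a script. Its argument "moves" is a list of rows, each an object of numbers: "x", "y", "z": the shift along the tool's x, y, z in mm; "rx", "ry", "rz": the turn, a rotation vector about the tool's x, y, z in rad; "fingers": the closure, from -1 (fully open) to 1 (shut). In form: [{"x": .., "y": .., "z": .., "rx": .., "ry": .., "rz": .., "fingers": ..}, ...]. A call has 1 to 20 rows; each row is the pose to reach, as a shift and turn from the pose commanded when the call began, along the tool's axes at that moment; what a row does not reach only later rows make up. A row lasts 1/8 s, in which the tool goes at most 62.5 mm and 10.7 degrees, less where a joint would pass 70% of its speed; a pose out of reach is approached as far as the arm can. A call with a gripper value outside its range is refused whole. The fingers move at their own pace and stop on an object; "force" is the grip in N (left out, the last holds). Time passes only in rows, so rows that repeat a pose let the fingers close. It gives the time, the measured TCP pose, the force, the opening and the grip force at its end, in the units of the state.
- sensors.get_obs(): the state, without advancing time (a new reading comes with each control period).
- vision.read_camera(name): name is "scene" or "top" or "wrist"; returns a dict with "image" (384x512x3 uint8, red, green, blue), "fx", "fy", "cx", "cy" (pixels), "R" (3x3) and "t" (3): a world point X has camera coordinates R X + t. Camera axes: x right, y down, z forward; pixel columns grow to the right and rows downward; lengths in m; the calibration is good to about 2 mm. A picture is of the moment at which its call begins. There is no depth.
- workorder.sign_off(): hands the job in; it is judged then, once.
The state is a dict: "time_s": time; "qpos": joint angles; "joint_velocities": joint speeds; "effort": joint torques, N m; "tool_pos": TCP position; "tool_rot": TCP orientation; "force": force on the tool from outside, world axes, zero at the start; "wrist_torque": the same for the moment, N m; "grip_width": finger opening in m; "grasp_force": force on a finger pad.
Only numpy, scipy, OpenCV 4.12 (cv2) and the standard library are available. Lean on these libraries where they do the work, as an engineer would, in place of code of your own. Each camera call takes 0.05 s, during which the arm holds its last target. There are 200 camera calls.

## Task

Lay the boiled-egg breakfast on the tray, as seen by someone sitting at its near long side (the robot's side): stand the egg cup in the middle of the plate and sit the egg upright in the cup; lay the teaspoon flat on the tray to the right of the plate, bowl pointing straight away from the sitter, with about 3 cm between the plate's rim and the widest part of the spoon; stand the salt shaker on the tray to the right of the spoon with about 2 cm between them. Spoon and shaker are both centred level with the egg cup, in one straight row across the tray. Leave the plate, the jam jar, the tin and the lemon where they are.

Things in the scene. Friction and masses are not known exactly. Their poses are not given: they have to be found in the camera images.
- tray: Light-wood tray 190 x 330 mm, fixed. Origin: centre of underside, at worktop height. x: across its short side, away from sitter and robot; y: along it, to the sitter's left; z up; yaw within 0.2 rad of the world axes. Inner floor 174 x 314 mm, 6 mm above the origin; rim 16 mm high; a thin steel bow handle at each short end rises to 40 mm, 8 mm outside the rim.
- plate: Round white plate on the left half of the tray, loose, 0.3 kg, diameter 130 mm, 15 mm high, already where it belongs. Origin: centre of its underside, resting on the tray's floor; its axes start parallel to the tray's. Its flat middle, 80 mm across, is 5 mm above its origin.
- egg_cup: White footed egg cup, 48 mm across the rim, 56 mm high, 0.09 kg; foot 40 mm across, slim stem. Origin: centre of its underside; z up. The bowl is 36 to 48 mm wide from 33 to 56 mm of height: grip it there from above, fingertips about 25 mm above its underside. The egg sits on the bowl's inner wall just inside the rim (opening 40 mm).
- egg: Brown boiled egg, 43 mm thick, 57 mm long, 0.06 kg, upright, pointed end up, in a hole of the rack. Origin: its lower, blunt end; z to the pointed end. Thickest 25 mm above its origin. In the rack its origin is 14 mm above the worktop; seated in the cup, 42 mm above the cup's origin, the cup's rim then 14 mm above the egg's origin: grip it with the fingertips 19 mm or so above its origin.
- egg_rack: Wooden egg rack, a block 62 x 116 x 26 mm with two round holes of 37 mm, fixed on the worktop. Origin: centre of its underside. The egg stands in the hole at y = +28 mm, the hole at y = -28 mm is empty.
- teaspoon: Steel teaspoon lying flat, 132 mm long, 28 mm wide at the bowl, 11 mm high, 0.02 kg. Origin: under the middle of its length and width, on the surface it lies on; x points along it towards its bowl, z up. Grip it across its middle, fingertips about 2 mm above the surface.
- salt_shaker: Salt shaker with a grey top, waisted glass body, 44 mm diameter, 90 mm high, 0.1 kg. Body up to 74 mm, then a cap 34 mm wide. Its base is a little uneven: it may lean by 3 degrees. Origin: centre of its underside; z up. Grip the body with the fingertips 35 to 45 mm above its underside.
- jam_jar: Bystander: jam jar with a red lid, 65 x 69 x 86 mm, behind the tray on the left. Origin: centre of its underside. Not to be moved.
- tin: Bystander: short food tin, 75 mm diameter, 58 mm high, behind the tray on the right, near the bread bin. Origin: centre of its underside. Not to be moved.
- lemon: Bystander: lemon, 78 x 55 x 56 mm, near the front right of the worktop. Origin: under its middle. Not to be moved.
Not all that is in view belongs to the job. Leave any black look-alike of the egg_cup alone.

How it is judged:
By the outcome, as a careful person would: the job done as asked, in the order asked, and still so for the second after the job is handed in, with the robot touching nothing.
It also fails if it takes over 131 s, if anything falls off the work surface, if the arm or the gripper's body presses on something with over 40 N, if the wrist force passes 120 N, or if a joint passes its speed limit or range.

## Working session

There is one attempt and no reset: what is moved stays moved. The work goes in short steps, Python scripts to look and compute and a tool call to move; the robot and the scene stay as the last step left them, time stands still between calls to the robot, and variables do not carry over. Pictures are saved under pics/ and viewed, at most 14 in all, crops included, and the job is handed in when it is done.

Besides the shell and the picture viewer there is one more tool, called after "Emit:" in YAML: its name, and indented under it one key for each argument. drive_tool: Moves the arm, as the interface text tells. Its arguments: {"type":"object","properties":{"moves":{"type":"array"},"force":{"type":"number"}},"required":["moves"]}

```bash
ls; mkdir -p pics; cat > h.py <<'E'
import numpy as np, cv2
from cell import sensors, vision, workorder, env
def snap(name,fn,crop=None,scale=1):
    c=vision.read_camera(name); im=c["image"][:,:,::-1]
    if crop: im=im[crop[1]:crop[3],crop[0]:crop[2]]
    if scale!=1: im=cv2.resize(im,None,fx=scale,fy=scale,interpolation=cv2.INTER_CUBIC)
    cv2.imwrite("pics/"+fn,im); np.savez("pics/"+fn+".npz",**c); return c
def back(c,u,v,z):
    R=np.array(c["R"]);t=np.array(c["t"]);o=-R.T@t
    d=R.T@np.array([(u-c["cx"])/c["fx"],(v-c["cy"])/c["fy"],1]); return o+d*(z-o[2])/d[2]
def proj(c,X):
    p=np.array(c["R"])@np.array(X)+np.array(c["t"]); return np.array([c["fx"]*p[0]/p[2]+c["cx"],c["fy"]*p[1]/p[2]+c["cy"]])
E
python3 - <<'E'
from h import *
c=snap("top","t0.png",scale=1.5); s=snap("scene","s0.png",scale=1.5)
for k in (c,s): print(k["fx"],-np.array(k["R"]).T@k["t"])
o=sensors.get_obs(); print(o)
E
```

```text
pics
350.8881112222271 [ 0.34914589 -0.03322856  1.11972201]
420.0040532839457 [-0.10529921 -0.56485253  0.91525833]
{'time_s': 0.1, 'qpos': array([-73.84706273,  18.43533269,  -4.01502409,  83.17007928,
         1.29566677,  78.54047089,  -3.26106548]), 'joint_velocities': array([-0.02902409, -0.15339181,  0.03166425, -0.11406002, -0.055153  ,
        0.04082471,  0.05100609]), 'effort': array([-3.38334539e-04, -4.92573202e+01, -4.05936269e-01, -3.13400674e+01,
       -6.41912967e-02,  3.95210925e-02,  8.17634259e-05]), 'tool_pos': array([0.17193582, 0.62633272, 0.22954592]), 'tool_rot': array([-1.79899387e+02,  6.36010259e-03,  1.64655297e+02]), 'force': array([-0.60368557, -0.15002116, -0.33592068]), 'wrist_torque': array([ 0.03416198,  0.03148557, -0.02143072]), 'grasp_force': 0.0, 'grip_width': 0.08747988162118867}
```

View pics/t0.png

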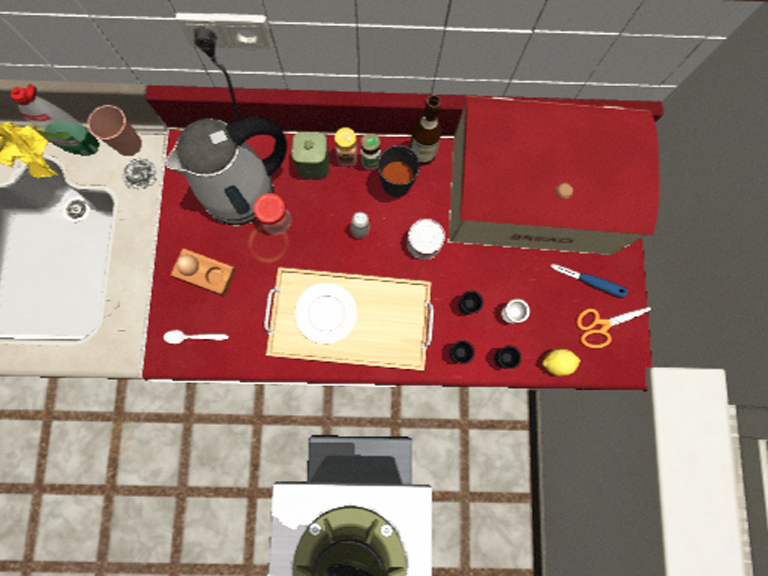

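View pics/s0.png

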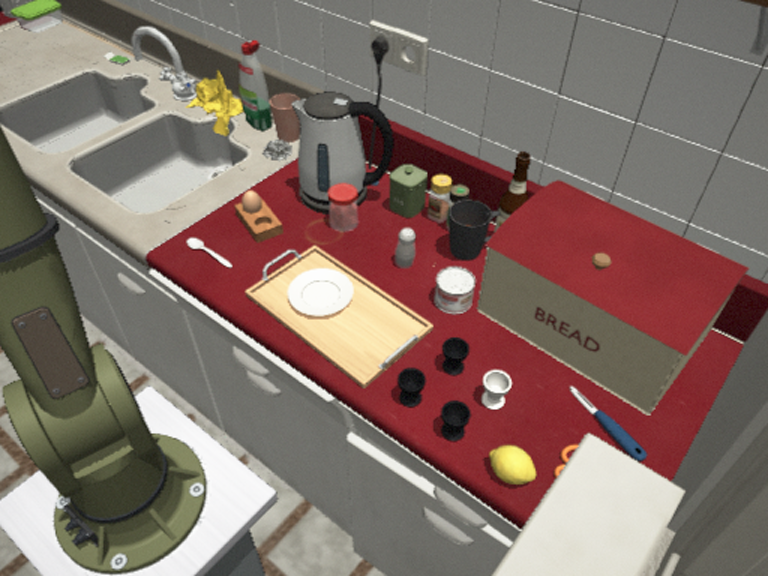

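The top view shows the tray at about (350,318), the plate at (326,314), the white cup at (516,311) among black look-alikes, the shaker at (360,225), the rack with the egg at (187,265) and the spoon at (196,337), bowl to the left. All positions are in 1.5x pixels. Next I'll measure them by colour segmentation.

```bash
cat > m.py <<'E'
from h import *
c=dict(np.load("pics/t0.png.npz")); s=dict(np.load("pics/s0.png.npz"))
def seg(cam,roi,fn,up=6):
    x0,y0,x1,y1=[int(v/1.5) for v in roi]
    im=cv2.resize(cam["image"][y0:y1,x0:x1],None,fx=up,fy=up,interpolation=cv2.INTER_CUBIC)
    hsv=cv2.cvtColor(im,cv2.COLOR_RGB2HSV).astype(int)
    m=fn(im.astype(int),hsv).astype(np.uint8)
    ct=max(cv2.findContours(m,cv2.RETR_EXTERNAL,cv2.CHAIN_APPROX_NONE)[0],key=cv2.contourArea)[:,0].astype(float)
    return (ct+.5)/up-.5+[x0,y0]
def world(cam,ct,z): return np.array([back(cam,u,v,z)[:2] for u,v in ct],np.float32)
def rect(cam,ct,z):
    r=cv2.minAreaRect(world(cam,ct,z)*1000); b=cv2.boxPoints(r); return np.round(r[0],1),np.round(r[1],1),round(r[2],1)
def ell(cam,ct,z):
    r=cv2.fitEllipse(cv2.convexHull(world(cam,ct,z)*1000)); return np.round(r[0],1),np.round(r[1],1)
E
python3 - <<'E'
from m import *
white=lambda i,h:(h[...,1]<70)&(h[...,2]>120)
notred=lambda i,h:(i[...,1]>75)
for z in(0.016,):print("tray",rect(c,seg(c,(262,262,440,375),lambda i,h:(i[...,1]>110)&(i[...,0]>150)),z))
print("plate top",ell(c,seg(c,(285,277,365,352),lambda i,h:(h[...,1]<40)&(h[...,2]>150)),.021))
print("cup",ell(c,seg(c,(495,290,540,335),white),.056))
print("cupdark? spoon",rect(c,seg(c,(155,322,240,352),notred),.004))
for p in seg(c,(155,322,240,352),notred)[::8][:0]:print(p)
print("shaker",cv2.minAreaRect(seg(c,(340,200,380,248),notred).astype(np.float32)))
print("shaker s",cv2.minAreaRect(seg(s,(385,220,425,275),notred).astype(np.float32)))
print("rack",rect(c,seg(c,(160,240,245,300),notred),.026))
print("cup s",cv2.boundingRect(np.round(10*seg(s,(475,362,520,415),white)).astype(np.int32)))
T=np.hstack([cv2.resize(c["image"][a[1]:a[3],a[0]:a[2],::-1],(390,300),interpolation=cv2.INTER_CUBIC) for a in((105,155,170,205),(215,130,280,180))])
B=np.hstack([cv2.resize(c["image"][a[1]:a[3],a[0]:a[2],::-1],(390,300),interpolation=cv2.INTER_CUBIC) for a in((100,200,165,250),(300,185,365,235))])
cv2.imwrite("pics/m.png",np.vstack([T,B]))
E
```

```text
tray (array([487.8,  17.5]), array([354.2, 190.9]), 86.0)
plate top (array([496.5,  66.6]), array([130. , 132.8]))
cup (array([ 503.8, -324.7]), array([47.7, 60.5]))
cupdark? spoon (array([441.4, 338.3]), array([ 30.4, 138.7]), 1.4)
shaker ((239.8086395263672, 148.78677368164062), (16.415328979492188, 12.096954345703125), 85.23664855957031)
shaker s ((270.0162658691406, 164.06301879882812), (13.056126594543457, 26.440214157104492), 1.7899644374847412)
rack (array([578.5, 330.5]), array([120.2,  64.5]), 71.0)
cup s (3214, 2459, 196, 161)
```

View pics/m.png

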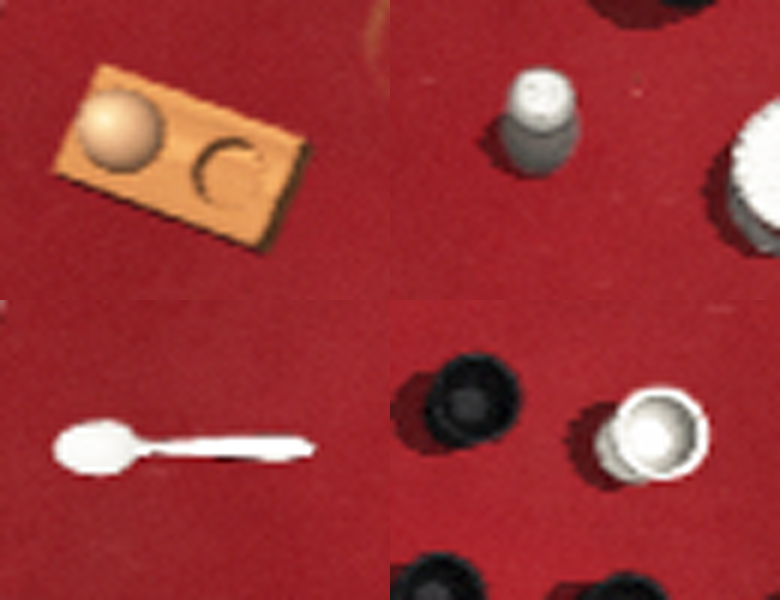

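Crops (6x): the egg is at (121,130), the shaker cap at (545,97), the cup rim at (661,433), and the spoon runs from x 53 to 315 at y 447. I'll triangulate with both cameras and compute the first move, which puts the wrist camera over the cup.

```bash
cat >> h.py <<'E'
from scipy.spatial.transform import Rotation as Ro
def E(r): return Ro.from_euler("xyz",r,degrees=True)
def rel(p0,r0,p1,r1):
    a=E(r0); d=a.inv().apply(np.array(p1)-p0); w=(a.inv()*E(r1)).as_rotvec()
    print("xyz mm",np.round(d*1000,1),"rot rad",np.round(w,4), "rows>=",round(max(np.linalg.norm(d)/.0625,np.degrees(np.linalg.norm(w))/10.7),1))
E
python3 - <<'E'
from m import *
for n,u,v,z in(("cup rim",345.2,207.2,.056),("shaker cap",240.8,146.2,.09),("egg",125.2,176.7,.039)):
    X=back(c,u-.08,v-.08,z); print(n,X.round(4), "in scene x1.5:",(1.5*proj(s,X)).round(1))
for n,X in(("cup rim",(.5038,-.3247,.056)),("plate",(.4965,.0666,.021))): print(n,1.5*proj(s,X))
for cor in((95,165),(95,-165),(-95,-165),(-95,165)):
    a=np.radians(-4);x=np.array([.4878,.0175])+np.array([[np.cos(a),-np.sin(a)],[np.sin(a),np.cos(a)]])@np.array(cor)/1000
    print("corner top,scene",1.5*proj(c,[*x,.016]),1.5*proj(s,[*x,.016]))
print("wp");rel([.172,.627,.231],[180,0,164.66],[.48,.2,.26],[180,0,105])
rel([.172,.627,.231],[180,0,164.66],[.50,-.30,.24],[180,0,45])
E
```

```text
cup rim [ 0.5047 -0.3297  0.056 ] in scene x1.5: [496.7 379.3]
shaker cap [ 0.6801 -0.0042  0.09  ] in scene x1.5: [406.3 229.7]
egg [0.5863 0.3561 0.039 ] in scene x1.5: [251.2 201.2]
cup rim [493.89075885 378.08126239]
plate [320.07967714 288.55194118]
corner top,scene [276.54736369 266.01728965] [313.73725898 241.57411546]
corner top,scene [429.99194632 280.51771825] [432.73258789 321.53651329]
corner top,scene [423.19738811 370.03799436] [362.95744496 381.39419901]
corner top,scene [264.54581974 355.13710936] [243.38706013 288.0045482 ]
wp
xyz mm [-410.  -330.3  -29. ] rot rad [ 0.     -0.      1.0413] rows>= 8.4
xyz mm [-561.5 -807.2   -9. ] rot rad [-0.     -0.      2.0885] rows>= 15.7
```

Emit:
drive_tool:
  moves:
    - {"x": -410,"y": -330,"z": -29,"rz": 1.041,"fingers": -1}
    - {"x": -410,"y": -330,"z": -29,"rz": 1.041,"fingers": -1}
    - {"x": -410,"y": -330,"z": -29,"rz": 1.041,"fingers": -1}
    - {"x": -410,"y": -330,"z": -29,"rz": 1.041,"fingers": -1}
    - {"x": -410,"y": -330,"z": -29,"rz": 1.041,"fingers": -1}
    - {"x": -410,"y": -330,"z": -29,"rz": 1.041,"fingers": -1}
    - {"x": -410,"y": -330,"z": -29,"rz": 1.041,"fingers": -1}
    - {"x": -410,"y": -330,"z": -29,"rz": 1.041,"fingers": -1}
    - {"x": -410,"y": -330,"z": -29,"rz": 1.041,"fingers": -1}
    - {"x": -410,"y": -330,"z": -29,"rz": 1.041,"fingers": -1}
    - {"x": -410,"y": -330,"z": -29,"rz": 1.041,"fingers": -1}

```text
invalid input at $.moves[0]: expected keys x, y, z, rx, ry, rz, fingers
```

```bash
python3 - <<'E'
from h import *
o=sensors.get_obs();print(o["time_s"],o["tool_pos"],o["tool_rot"],o["joint_velocities"].round(1),o["qpos"].round(1))
c=snap("wrist","w0.png",scale=1.5)
print(-c["R"].T@c["t"],c["R"],c["fx"])
rel([.48,.2,.26],[180,0,105],[.48,-.29,.24],[180,0,45])
E
```

```text
0.1 [0.17193582 0.62633272 0.22954592] [-1.79899387e+02  6.36010259e-03  1.64655297e+02] [-0.  -0.2  0.  -0.1 -0.1  0.   0.1] [-73.8  18.4  -4.   83.2   1.3  78.5  -3.3]
[0.10358264 0.64601038 0.38388524] [[ 2.64797934e-01  9.64303550e-01 -8.47627944e-04]
 [ 9.31344921e-01 -2.55519444e-01  2.59434870e-01]
 [ 2.49957381e-01 -6.94872515e-02 -9.65760234e-01]] 307.0989218251869
xyz mm [-473.3 -126.8   20. ] rot rad [ 0.     -0.      1.0472] rows>= 7.8
```

View pics/w0.png

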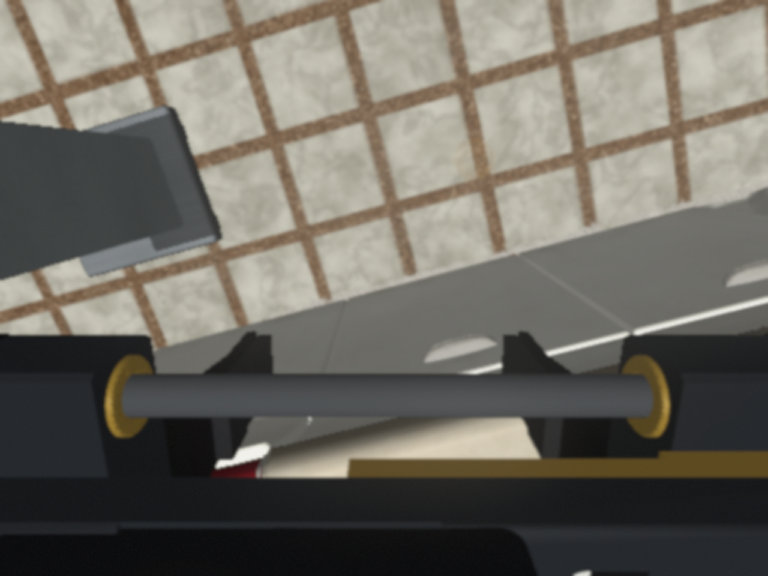

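The move was refused because every key is needed. The picture shows only the floor, with the gripper's wide side along its closing line. I'll resend it complete.

Emit:
drive_tool:
  moves:
    - {"x": -410,"y": -330,"z": -29,"rx": 0,"ry": 0,"rz": 1.041,"fingers": -1}
    - {"x": -410,"y": -330,"z": -29,"rx": 0,"ry": 0,"rz": 1.041,"fingers": -1}
    - {"x": -410,"y": -330,"z": -29,"rx": 0,"ry": 0,"rz": 1.041,"fingers": -1}
    - {"x": -410,"y": -330,"z": -29,"rx": 0,"ry": 0,"rz": 1.041,"fingers": -1}
    - {"x": -410,"y": -330,"z": -29,"rx": 0,"ry": 0,"rz": 1.041,"fingers": -1}
    - {"x": -410,"y": -330,"z": -29,"rx": 0,"ry": 0,"rz": 1.041,"fingers": -1}
    - {"x": -410,"y": -330,"z": -29,"rx": 0,"ry": 0,"rz": 1.041,"fingers": -1}
    - {"x": -410,"y": -330,"z": -29,"rx": 0,"ry": 0,"rz": 1.041,"fingers": -1}
    - {"x": -410,"y": -330,"z": -29,"rx": 0,"ry": 0,"rz": 1.041,"fingers": -1}
    - {"x": -410,"y": -330,"z": -29,"rx": 0,"ry": 0,"rz": 1.041,"fingers": -1}
    - {"x": -410,"y": -330,"z": -29,"rx": 0,"ry": 0,"rz": 1.041,"fingers": -1}

```text
time_s: 1.52
tool_pos: [0.4791, 0.2015, 0.2592]
tool_rot: [-180.0, -0.0, 105.1]
force: [0.5, 0.4, 0.4]
grip_width: 0.087
grasp_force: 0.0
```

```bash
python3 - <<'E'
from h import *
o=sensors.get_obs();print(o["time_s"],o["tool_pos"],o["tool_rot"],o["joint_velocities"].round(1),o["qpos"].round(1))
c=snap("wrist","w1.png",scale=1.5)
print("plate px",proj(c,[.4965,.0666,.021])*1.5,"tray px",proj(c,[.488,.0175,.016])*1.5)
# view pose for cup: put cup at image row~130,col 256 with TCP z .24
cw=c; 
rel([.48,.2,.26],[180,0,105],[.55,-.37,.24],[180,0,45])
E
```

```text
1.525 [0.47913271 0.20154672 0.25921424] [-1.79953362e+02 -4.11636797e-02  1.05116605e+02] [-0.7  0.  -0.8  0.1  0.1 -0.   0.2] [-47.7   1.3  22.5  99.7  -0.6  79.1 -10. ]
plate px [367.10214555 393.03652718] tray px [346.27522612 432.67877579]
xyz mm [-568.7  -79.9   20. ] rot rad [ 0.     -0.      1.0472] rows>= 9.2
```

View pics/w1.png

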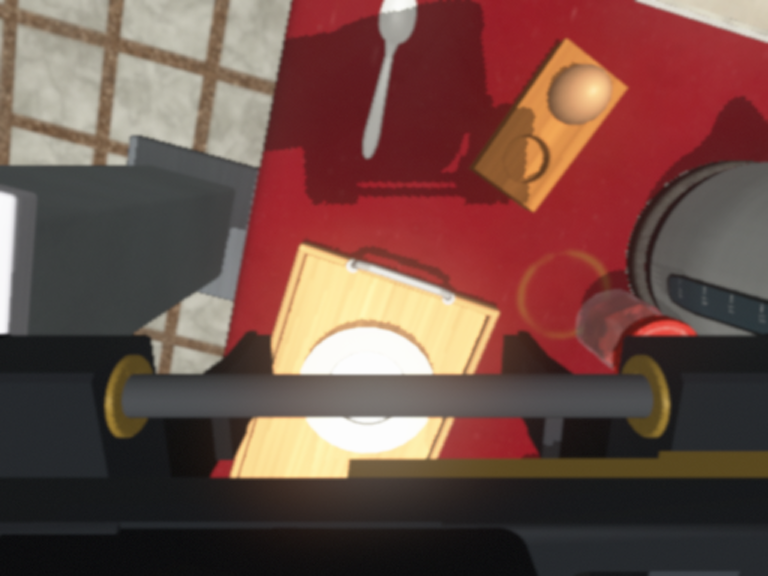

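This wrist view shows the plate at (367,390), the tray's left corners at (305,243) and (497,312), the egg at (581,95), and the spoon from (368,158) to its bowl at (398,10). I'll convert these, then move over the cup.

```bash
python3 - <<'E'
from m import *
w=dict(np.load("pics/w1.png.npz"))
for n,u,v,z in(("cornerNearL",305,243,.016),("cornerFarL",497,312,.016),("plate",367,390,.021),("egg",581,95,.039),("spoon tail",368,158,.003),("spoon bowl mid",398,15,.006),("spoon neck",392,45,.004),("hole",527,158,.026),("rack a",566,38,.026),("rack b",628,88,.026),("rack c",533,211,.026),("rack d",473,167,.026),("jar top",660,345,.08)):
    print(n,(back(w,u/1.5,v/1.5,z)*1000).round(1))
print("top:")
for n,u,v,z in(("FL",280,269,.016),("FR",432,283,.016),("NR",421,369,.016),("NL",267,356,.016)): print(n,(back(c,u/1.5-.17,v/1.5-.17,z)*1000).round(1))
E
```

```text
cornerNearL [408.8 189.2  16. ]
cornerFarL [590.3 172.9  16. ]
plate [495.6  69.6  21. ]
egg [589.  358.7  39. ]
spoon tail [443.4 272.5   3. ]
spoon bowl mid [439.2 383.9   6. ]
spoon neck [440.1 362.4   4. ]
hole [568.6 305.9  26. ]
rack a [567.7 396.6  26. ]
rack b [627.  376.1  26. ]
rack c [587.7 267.   26. ]
rack d [528.6 287.8  26. ]
jar top [699.9 196.1  80. ]
top:
FL [588.3 168.3  16. ]
FR [ 566.3 -157.5   16. ]
NR [ 384.1 -135.4   16. ]
NL [403.4 184.1  16. ]
```

Emit:
drive_tool:
  moves:
    - {"x": -569,"y": -80,"z": 20,"rx": 0,"ry": 0,"rz": 1.047,"fingers": -1}
    - {"x": -569,"y": -80,"z": 20,"rx": 0,"ry": 0,"rz": 1.047,"fingers": -1}
    - {"x": -569,"y": -80,"z": 20,"rx": 0,"ry": 0,"rz": 1.047,"fingers": -1}
    - {"x": -569,"y": -80,"z": 20,"rx": 0,"ry": 0,"rz": 1.047,"fingers": -1}
    - {"x": -569,"y": -80,"z": 20,"rx": 0,"ry": 0,"rz": 1.047,"fingers": -1}
    - {"x": -569,"y": -80,"z": 20,"rx": 0,"ry": 0,"rz": 1.047,"fingers": -1}
    - {"x": -569,"y": -80,"z": 20,"rx": 0,"ry": 0,"rz": 1.047,"fingers": -1}
    - {"x": -569,"y": -80,"z": 20,"rx": 0,"ry": 0,"rz": 1.047,"fingers": -1}
    - {"x": -569,"y": -80,"z": 20,"rx": 0,"ry": 0,"rz": 1.047,"fingers": -1}
    - {"x": -569,"y": -80,"z": 20,"rx": 0,"ry": 0,"rz": 1.047,"fingers": -1}
    - {"x": -569,"y": -80,"z": 20,"rx": 0,"ry": 0,"rz": 1.047,"fingers": -1}
    - {"x": -569,"y": -80,"z": 20,"rx": 0,"ry": 0,"rz": 1.047,"fingers": -1}
    - {"x": -569,"y": -80,"z": 20,"rx": 0,"ry": 0,"rz": 1.047,"fingers": -1}

```text
time_s: 3.2
tool_pos: [0.5513, -0.3677, 0.2399]
tool_rot: [-180.0, -0.1, 45.2]
force: [-0.7, -0.6, 0.0]
grip_width: 0.087
grasp_force: 0.0
```

```bash
python3 - <<'E'
from m import *
w=snap("wrist","w2.png",scale=1.5)
print(1.5*proj(w,[.504,-.327,.056]))
E
```

```text
[304.88388336 269.93535886]
```

View pics/w2.png

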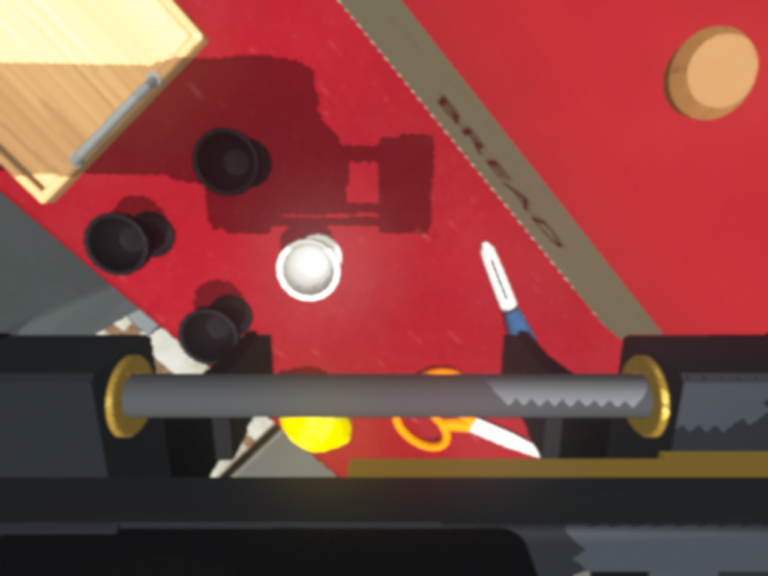

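The cup's rim is centred at (309,269), with the tray's right corners at (205,40) and (45,203). The bread bin's base line runs from (345,5) to (600,325), and the black cups are at (227,160), (117,242) and (210,335).

```bash
cat >> m.py <<'E'
def dump(f,L):
    w=dict(np.load(f))
    for n,u,v,z in L: print(n,(back(w,u/1.5-.17,v/1.5-.17,z)*1000).round(1))
E
python3 - <<'E'
from m import *
dump("pics/w2.png.npz",(("cup",309,269,.056),("FR",205,40,.016),("NR",45,203,.016),("b1",227,160,.056),("b2",117,242,.056),("b3",210,335,.056),("bin1",345,5,0),("bin2",600,325,0)))
w=dict(np.load("pics/w2.png.npz"))
ct=seg(w,(260,225,355,312),lambda i,h:(h[...,1]<70)&(h[...,2]>140))
print(ell(w,ct,.056))
o=sensors.get_obs();print(o["tool_pos"],o["tool_rot"])
E
```

```text
cup [ 506.7 -328.4   56. ]
FR [ 568.8 -157.1   16. ]
NR [ 384.1 -142.    16. ]
b1 [ 523.6 -234.    56. ]
b2 [ 420.9 -214.4   56. ]
b3 [ 413.1 -309.8   56. ]
bin1 [ 661.8 -210.     0. ]
bin2 [ 639.9 -550.9    0. ]
(array([ 507.9, -328.2]), array([48.7, 54.8]))
[ 0.5511189  -0.36813556  0.23993656] [ 1.79998637e+02 -9.30611200e-02  4.51897715e+01]
```

```bash
cat >> h.py <<'E'
def go(*targets):
    o=sensors.get_obs(); print(o["time_s"],o["tool_pos"].round(4),o["tool_rot"].round(2),"q7",o["qpos"].round(0))
    for p,r in targets: rel(o["tool_pos"],o["tool_rot"],p,r)
E
python3 - <<'E'
from h import *
go(([.506,-.329,.14],[180,0,45]),([.506,-.329,.033],[180,0,45]))
E
```

```text
3.25 [ 0.5511 -0.3681  0.2399] [ 1.800e+02 -9.000e-02  4.519e+01] q7 [ -4.  25.  49.  82. -19.  81.   0.]
xyz mm [ -4.2 -59.6  99.9] rot rad [ 0.     -0.0016  0.0033] rows>= 1.9
xyz mm [ -4.4 -59.6 206.9] rot rad [ 0.     -0.0016  0.0033] rows>= 3.4
```

Emit:
drive_tool:
  moves:
    - {"x": -4,"y": -60,"z": 100,"rx": 0,"ry": 0,"rz": 0,"fingers": -1}
    - {"x": -4,"y": -60,"z": 100,"rx": 0,"ry": 0,"rz": 0,"fingers": -1}
    - {"x": -4,"y": -60,"z": 120,"rx": 0,"ry": 0,"rz": 0,"fingers": -1}
    - {"x": -4,"y": -60,"z": 160,"rx": 0,"ry": 0,"rz": 0,"fingers": -1}
    - {"x": -4,"y": -60,"z": 190,"rx": 0,"ry": 0,"rz": 0,"fingers": -1}
    - {"x": -4,"y": -60,"z": 207,"rx": 0,"ry": 0,"rz": 0,"fingers": -1}
    - {"x": -4,"y": -60,"z": 207,"rx": 0,"ry": 0,"rz": 0,"fingers": -1}
    - {"x": -4,"y": -60,"z": 207,"rx": 0,"ry": 0,"rz": 0,"fingers": -1}
  force: 12

```text
time_s: 4.25
tool_pos: [0.5061, -0.3314, 0.034]
tool_rot: [179.9, -0.0, 45.0]
force: [-0.0, -0.2, 0.3]
grip_width: 0.0868
grasp_force: 0.0
```

Emit:
drive_tool:
  moves:
    - {"x": 0,"y": 0,"z": 0,"rx": 0,"ry": 0,"rz": 0,"fingers": 1}
    - {"x": 0,"y": 0,"z": 0,"rx": 0,"ry": 0,"rz": 0,"fingers": 1}
    - {"x": 0,"y": 0,"z": 0,"rx": 0,"ry": 0,"rz": 0,"fingers": 1}
    - {"x": 0,"y": 0,"z": 0,"rx": 0,"ry": 0,"rz": 0,"fingers": 1}
    - {"x": 0,"y": 0,"z": 0,"rx": 0,"ry": 0,"rz": 0,"fingers": 1}
    - {"x": 0,"y": 0,"z": 0,"rx": 0,"ry": 0,"rz": 0,"fingers": 1}
    - {"x": 0,"y": 0,"z": 0,"rx": 0,"ry": 0,"rz": 0,"fingers": 1}

```text
time_s: 5.12
tool_pos: [0.5049, -0.3305, 0.0326]
tool_rot: [-180.0, -0.0, 45.0]
force: [-0.5, 1.0, 0.6]
grip_width: 0.046
grasp_force: 12.1
```

```bash
python3 - <<'E'
from h import *
go(([.506,-.329,.16],[180,0,45]),([.496,.0675,.17],[180,0,97]),([.496,.0675,.045],[180,0,97]))
E
```

```text
5.125 [ 0.5049 -0.3305  0.0326] [-1.7999e+02 -1.0000e-02  4.5030e+01] q7 [ -5.  28.  45. 103. -23.  58.   4.]
xyz mm [   1.9   -0.4 -127.4] rot rad [-0.0001 -0.0001  0.0004] rows>= 2.0
xyz mm [ 275.3 -287.7 -137.4] rot rad [-1.000e-04 -2.000e-04 -9.071e-01] rows>= 6.7
xyz mm [ 275.3 -287.7  -12.4] rot rad [-1.000e-04 -2.000e-04 -9.071e-01] rows>= 6.4
```

Emit:
drive_tool:
  moves:
    - {"x": 0,"y": 0,"z": -50,"rx": 0,"ry": 0,"rz": 0,"fingers": 1}
    - {"x": 0,"y": 0,"z": -100,"rx": 0,"ry": 0,"rz": 0,"fingers": 1}
    - {"x": 0,"y": 0,"z": -130,"rx": 0,"ry": 0,"rz": 0,"fingers": 1}
    - {"x": 40,"y": -40,"z": -137,"rx": 0,"ry": 0,"rz": -0.12,"fingers": 1}
    - {"x": 80,"y": -80,"z": -137,"rx": 0,"ry": 0,"rz": -0.24,"fingers": 1}
    - {"x": 120,"y": -123,"z": -137,"rx": 0,"ry": 0,"rz": -0.36,"fingers": 1}
    - {"x": 160,"y": -165,"z": -137,"rx": 0,"ry": 0,"rz": -0.5,"fingers": 1}
    - {"x": 200,"y": -206,"z": -137,"rx": 0,"ry": 0,"rz": -0.65,"fingers": 1}
    - {"x": 240,"y": -250,"z": -137,"rx": 0,"ry": 0,"rz": -0.8,"fingers": 1}
    - {"x": 275,"y": -288,"z": -137,"rx": 0,"ry": 0,"rz": -0.907,"fingers": 1}
    - {"x": 275,"y": -288,"z": -110,"rx": 0,"ry": 0,"rz": -0.907,"fingers": 1}
    - {"x": 275,"y": -288,"z": -80,"rx": 0,"ry": 0,"rz": -0.907,"fingers": 1}
    - {"x": 275,"y": -288,"z": -50,"rx": 0,"ry": 0,"rz": -0.907,"fingers": 1}
    - {"x": 275,"y": -288,"z": -50,"rx": 0,"ry": 0,"rz": -0.907,"fingers": 1}
    - {"x": 275,"y": -288,"z": -50,"rx": 0,"ry": 0,"rz": -0.907,"fingers": 1}

```text
time_s: 7.0
tool_pos: [0.4963, 0.0675, 0.0835]
tool_rot: [179.9, -0.0, 97.0]
force: [0.4, -0.2, -1.0]
grip_width: 0.0463
grasp_force: 12.1
```

```bash
python3 - <<'E'
from h import *
go(([.4955,.067,.045],[180,0,97]))
c=snap("wrist","w3.png"); im=c["image"][130:330,140:370,::-1]
cv2.imwrite("pics/w3.png",cv2.resize(im,None,fx=3,fy=3,interpolation=cv2.INTER_CUBIC))
for n,X in(("plate c",[.496,.0675,.021]),("plate flat",[.496,.0675,.011])): print(n,(proj(c,X)-[140,130])*3)
E
```

```text
7.0 [0.4963 0.0675 0.0835] [ 1.7992e+02 -1.0000e-02  9.6970e+01] q7 [-40.   8.  31. 115.  -5.  58.   1.]
xyz mm [-0.4 -0.9 38.5] rot rad [ 0.0013 -0.0002 -0.0005] rows>= 0.6
plate c [352.01928293 239.45878812]
plate flat [352.00571945 227.32545403]
```

View pics/w3.png

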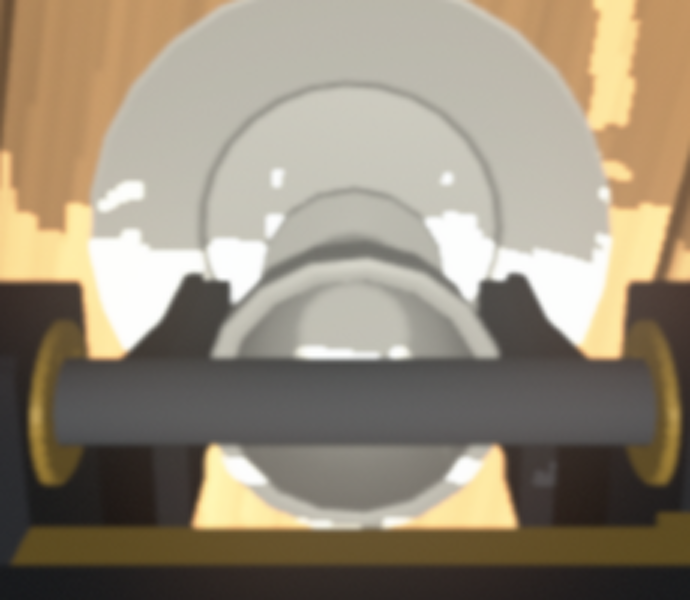

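The cup hangs upright in the fingers: its rim spans columns 212–500 and rows 258–520. The plate's flat circle spans 201–502 with its top at row 82, and the plate's rim spans 90–610.

```bash
python3 - <<'E'
from h import *
c=dict(np.load("pics/w3.png.npz"))
B=lambda u,v,z:(back(c,u/3+140-.33,v/3+130-.33,z)*1000).round(1)
for n,u,v,z in(("flatL",201,227,.011),("flatR",502,227,.011),("flatTop",352,82,.011),("rimL",90,212,.021),("rimR",610,212,.021),("cupT",355,258,.1065),("cupB",355,521,.1065),("cupL",212,385,.1065),("cupR",500,385,.1065),("footT",353,189,.0505+.003)): print(n,B(u,v,z))
E
```

```text
flatL [457.1  63.1  11. ]
flatR [534.1  72.5  11. ]
flatTop [491.2 105.1  11. ]
rimL [431.1  67.   21. ]
rimR [557.7  82.4  21. ]
cupT [493.2  92.7 106.5]
cupB [498.7  47.6 106.5]
cupL [473.5  69.1 106.5]
cupR [518.3  74.6 106.5]
footT [493.3  89.2  53.5]
```

The cup sits about 2.7 mm off the plate's centre along tool x. I'll correct that, lower it, release and retreat.

Emit:
drive_tool:
  moves:
    - {"x": -2.7,"y": 0,"z": 15,"rx": 0,"ry": 0,"rz": 0,"fingers": 1}
    - {"x": -2.7,"y": 0,"z": 30,"rx": 0,"ry": 0,"rz": 0,"fingers": 1}
    - {"x": -2.7,"y": 0,"z": 36,"rx": 0,"ry": 0,"rz": 0,"fingers": 1}
    - {"x": -2.7,"y": 0,"z": 39.5,"rx": 0,"ry": 0,"rz": 0,"fingers": 1}
    - {"x": -2.7,"y": 0,"z": 39.5,"rx": 0,"ry": 0,"rz": 0,"fingers": 1}
    - {"x": -2.7,"y": 0,"z": 39.5,"rx": 0,"ry": 0,"rz": 0,"fingers": 1}

```text
time_s: 7.8
tool_pos: [0.4961, 0.0649, 0.0431]
tool_rot: [180.0, -0.0, 97.0]
force: [-0.4, -0.0, 0.8]
grip_width: 0.0461
grasp_force: 12.5
```

Emit:
drive_tool:
  moves:
    - {"x": 0,"y": 0,"z": 0,"rx": 0,"ry": 0,"rz": 0,"fingers": 0.3}
    - {"x": 0,"y": 0,"z": 0,"rx": 0,"ry": 0,"rz": 0,"fingers": -0.2}
    - {"x": 0,"y": 0,"z": 0,"rx": 0,"ry": 0,"rz": 0,"fingers": -0.7}
    - {"x": 0,"y": 0,"z": 0,"rx": 0,"ry": 0,"rz": 0,"fingers": -1}
    - {"x": 0,"y": 0,"z": 0,"rx": 0,"ry": 0,"rz": 0,"fingers": -1}
    - {"x": 0,"y": 0,"z": -40,"rx": 0,"ry": 0,"rz": 0,"fingers": -1}
    - {"x": 0,"y": 0,"z": -90,"rx": 0,"ry": 0,"rz": 0,"fingers": -1}
    - {"x": 0,"y": 0,"z": -140,"rx": 0,"ry": 0,"rz": 0,"fingers": -1}
    - {"x": 0,"y": 0,"z": -140,"rx": 0,"ry": 0,"rz": 0,"fingers": -1}
    - {"x": 0,"y": 0,"z": -140,"rx": 0,"ry": 0,"rz": 0,"fingers": -1}

```text
time_s: 9.05
tool_pos: [0.4956, 0.0648, 0.1826]
tool_rot: [-180.0, -0.0, 97.0]
force: [0.2, -0.9, -0.3]
grip_width: 0.0869
grasp_force: 0.0
```

```bash
python3 - <<'E'
from h import *
go(([.588,.3575,.18],[180,0,121]),([.588,.3575,.041],[180,0,121]))
E
```

```text
9.05 [0.4956 0.0648 0.1826] [-1.7998e+02 -2.0000e-02  9.7000e+01] q7 [-42.   1.  32. 109.  -1.  70.  -3.]
xyz mm [279.2 127.4   2.7] rot rad [-3.000e-04 -4.000e-04 -4.189e-01] rows>= 4.9
xyz mm [279.2 127.5 141.7] rot rad [-3.000e-04 -4.000e-04 -4.189e-01] rows>= 5.4
```

```bash
python3 - <<'E'
from h import *
go(([.52,.34,.18],[180,0,140]),([.5875,.3577,.14],[180,0,140]),([.5875,.3577,.041],[180,0,140]))
E
```

```text
9.05 [0.4956 0.0648 0.1826] [-1.7998e+02 -2.0000e-02  9.7000e+01] q7 [-42.   1.  32. 109.  -1.  70.  -3.]
xyz mm [270.1  57.8   2.7] rot rad [-3.000e-04 -4.000e-04 -7.505e-01] rows>= 4.4
xyz mm [279.5 127.   42.7] rot rad [-3.000e-04 -4.000e-04 -7.505e-01] rows>= 5.0
xyz mm [279.4 127.  141.7] rot rad [-3.000e-04 -4.000e-04 -7.505e-01] rows>= 5.4
```

Emit:
drive_tool:
  moves:
    - {"x": 60,"y": 13,"z": 0,"rx": 0,"ry": 0,"rz": -0.15,"fingers": -1}
    - {"x": 120,"y": 26,"z": 0,"rx": 0,"ry": 0,"rz": -0.3,"fingers": -1}
    - {"x": 180,"y": 40,"z": 0,"rx": 0,"ry": 0,"rz": -0.45,"fingers": -1}
    - {"x": 230,"y": 50,"z": 0,"rx": 0,"ry": 0,"rz": -0.6,"fingers": -1}
    - {"x": 270,"y": 58,"z": 0,"rx": 0,"ry": 0,"rz": -0.75,"fingers": -1}
    - {"x": 280,"y": 100,"z": 20,"rx": 0,"ry": 0,"rz": -0.75,"fingers": -1}
    - {"x": 279.5,"y": 127,"z": 42,"rx": 0,"ry": 0,"rz": -0.75,"fingers": -1}
    - {"x": 279.5,"y": 127,"z": 80,"rx": 0,"ry": 0,"rz": -0.75,"fingers": -1}
    - {"x": 279.5,"y": 127,"z": 120,"rx": 0,"ry": 0,"rz": -0.75,"fingers": -1}
    - {"x": 279.5,"y": 127,"z": 142,"rx": 0,"ry": 0,"rz": -0.75,"fingers": -1}
    - {"x": 279.5,"y": 127,"z": 142,"rx": 0,"ry": 0,"rz": -0.75,"fingers": -1}
    - {"x": 279.5,"y": 127,"z": 142,"rx": 0,"ry": 0,"rz": -0.75,"fingers": -1}

```text
time_s: 10.55
tool_pos: [0.5887, 0.3581, 0.0424]
tool_rot: [179.9, 0.0, 140.0]
force: [0.0, 0.2, 0.8]
grip_width: 0.0869
grasp_force: 0.0
```

```bash
python3 - <<'E'
from h import *
go(([.5875,.3577,.041],[180,0,140]))
c=snap("wrist","w4.png"); im=c["image"][130:330,140:370,::-1]
cv2.imwrite("pics/w4.png",cv2.resize(im,None,fx=3,fy=3,interpolation=cv2.INTER_CUBIC))
print((proj(c,[.5875,.3577,.039])-[140,130])*3)
E
```

```text
10.55 [0.5887 0.3581 0.0424] [1.7990e+02 3.0000e-02 1.3996e+02] q7 [-47.  32.  18.  89. -11.  61.  24.]
xyz mm [ 0.6 -1.1  1.4] rot rad [ 0.0017  0.0005 -0.0006] rows>= 0.0
[344.60563398 335.22736673]
```

View pics/w4.png

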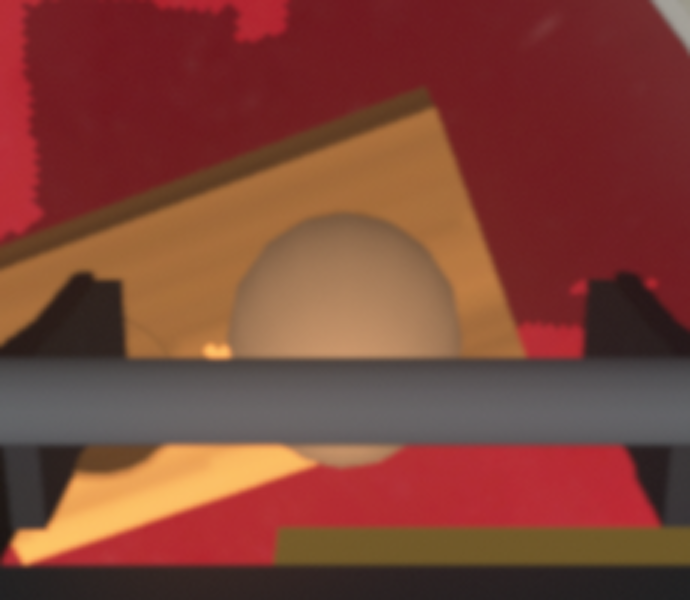

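The egg (columns 230–461, rows 211–467) is centred between the fingers, within about 1 mm. I'll grip it and lift.

Emit:
drive_tool:
  moves:
    - {"x": 0,"y": 0,"z": 0,"rx": 0,"ry": 0,"rz": 0,"fingers": 1}
    - {"x": 0,"y": 0,"z": 0,"rx": 0,"ry": 0,"rz": 0,"fingers": 1}
    - {"x": 0,"y": 0,"z": 0,"rx": 0,"ry": 0,"rz": 0,"fingers": 1}
    - {"x": 0,"y": 0,"z": 0,"rx": 0,"ry": 0,"rz": 0,"fingers": 1}
    - {"x": 0,"y": 0,"z": 0,"rx": 0,"ry": 0,"rz": 0,"fingers": 1}
    - {"x": 0,"y": 0,"z": 0,"rx": 0,"ry": 0,"rz": 0,"fingers": 1}
    - {"x": 0,"y": 0,"z": 0,"rx": 0,"ry": 0,"rz": 0,"fingers": 1}
    - {"x": 0,"y": 0,"z": -30,"rx": 0,"ry": 0,"rz": 0,"fingers": 1}
    - {"x": 0,"y": 0,"z": -70,"rx": 0,"ry": 0,"rz": 0,"fingers": 1}
    - {"x": 0,"y": 0,"z": -120,"rx": 0,"ry": 0,"rz": 0,"fingers": 1}
    - {"x": 0,"y": 0,"z": -140,"rx": 0,"ry": 0,"rz": 0,"fingers": 1}
    - {"x": 0,"y": 0,"z": -140,"rx": 0,"ry": 0,"rz": 0,"fingers": 1}
  force: 8

```text
time_s: 12.1
tool_pos: [0.5888, 0.3583, 0.1824]
tool_rot: [179.8, 0.0, 140.0]
force: [-0.3, 0.0, -1.6]
grip_width: 0.0413
grasp_force: 8.0
```

```bash
python3 - <<'E'
from m import *
c=snap("wrist","w5.png"); im=c["image"][130:330,140:370,::-1]
t=snap("top","t5.png"); print(t["image"].shape)
# cup rim in top view
white=lambda i,h:(h[...,1]<70)&(h[...,2]>120)
a=cv2.resize(im,None,fx=1.7,fy=1.7,interpolation=cv2.INTER_CUBIC)
b=cv2.resize(t["image"][180:240,180:250,::-1],(397,340),interpolation=cv2.INTER_CUBIC)
cv2.imwrite("pics/w5.png",np.hstack([a,b]))
P=[proj(t,[.496,.0668,z]) for z in(.011,.067)]
for p in P: print("cup expected in right panel",(p-[180,180])*[397/70,340/60]+[391,0])
go(([.52,.3,.2],[180,0,140]),([.496,.0665,.2],[180,0,140]),([.496,.0665,.083],[180,0,140]))
E
```

```text
(384, 512, 3)
cup expected in right panel [601.29316335 162.68432015]
cup expected in right panel [592.38744162 148.63215997]
12.2 [0.587  0.3574 0.179 ] [-1.7985e+02 -5.0000e-02  1.3997e+02] q7 [-48.  25.  20.  82.  -9.  75.  22.]
xyz mm [ 14.5 -87.1 -20.8] rot rad [-0.0026 -0.0009 -0.0005] rows>= 1.5
xyz mm [-117.3 -281.3  -20.4] rot rad [-0.0026 -0.0009 -0.0005] rows>= 4.9
xyz mm [-117.5 -281.    96.6] rot rad [-0.0026 -0.0009 -0.0005] rows>= 5.1
```

View pics/w5.png

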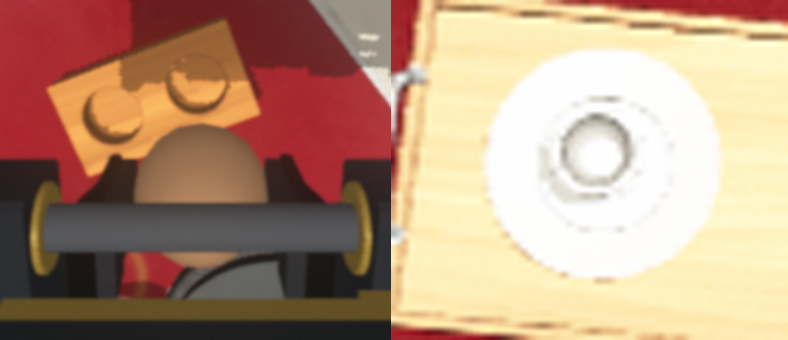

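The egg is held upright. In the top panel the cup opening is at (596,149) and the plate at (603,163), as expected for a cup centred on the plate. Carrying the egg over.

Emit:
drive_tool:
  moves:
    - {"x": 14,"y": -40,"z": -21,"rx": 0,"ry": 0,"rz": 0,"fingers": 1}
    - {"x": 14,"y": -87,"z": -21,"rx": 0,"ry": 0,"rz": 0,"fingers": 1}
    - {"x": -15,"y": -130,"z": -21,"rx": 0,"ry": 0,"rz": 0,"fingers": 1}
    - {"x": -50,"y": -180,"z": -21,"rx": 0,"ry": 0,"rz": 0,"fingers": 1}
    - {"x": -85,"y": -230,"z": -21,"rx": 0,"ry": 0,"rz": 0,"fingers": 1}
    - {"x": -110,"y": -268,"z": -21,"rx": 0,"ry": 0,"rz": 0,"fingers": 1}
    - {"x": -117,"y": -281,"z": -15,"rx": 0,"ry": 0,"rz": 0,"fingers": 1}
    - {"x": -117,"y": -281,"z": 20,"rx": 0,"ry": 0,"rz": 0,"fingers": 1}
    - {"x": -117,"y": -281,"z": 55,"rx": 0,"ry": 0,"rz": 0,"fingers": 1}
    - {"x": -117,"y": -281,"z": 80,"rx": 0,"ry": 0,"rz": 0,"fingers": 1}
    - {"x": -117,"y": -281,"z": 80,"rx": 0,"ry": 0,"rz": 0,"fingers": 1}
    - {"x": -117,"y": -281,"z": 80,"rx": 0,"ry": 0,"rz": 0,"fingers": 1}

```text
time_s: 13.7
tool_pos: [0.4969, 0.0679, 0.1012]
tool_rot: [-180.0, 0.0, 140.0]
force: [1.0, 0.6, 0.1]
grip_width: 0.0421
grasp_force: 8.0
```

```bash
python3 - <<'E'
from m import *
go(([.496,.067,.0815],[180,0,140]))
c=snap("wrist","w6.png"); im=c["image"][130:330,140:370,::-1]
cv2.imwrite("pics/w6.png",cv2.resize(im,None,fx=3,fy=3,interpolation=cv2.INTER_CUBIC))
print("cup rim exp",(proj(c,[.496,.067,.067])-[140,130])*3)
E
```

```text
13.7 [0.4969 0.0679 0.1012] [-179.99    0.    140.01] q7 [-38.   7.  29. 114.  -4.  60.  43.]
xyz mm [ 0.1 -1.3 19.7] rot rad [-0.0001  0.0001  0.0002] rows>= 0.3
cup rim exp [344.97296738 279.06942682]
```

View pics/w6.png

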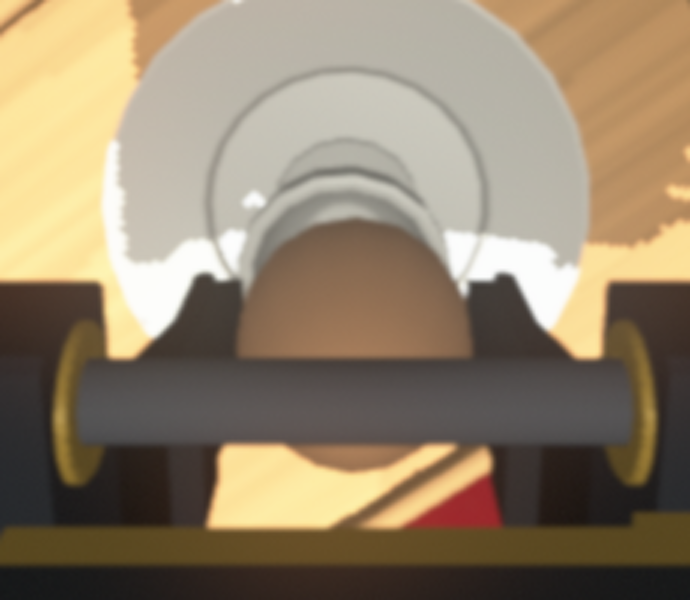

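The egg hangs over the cup, centred at column 355 (rows 219–470). The cup's rim is at column 345 with its top edge at row 170, so a small shift is needed. I'll model both silhouettes to get it.

```bash
python3 - <<'E'
from h import *
c=dict(np.load("pics/w6.png.npz"))
P=lambda X:(proj(c,X)-[140,130]+.33)*3
th=np.linspace(0,2*np.pi,181); ph=np.radians(140)
tx=np.array([np.cos(ph),np.sin(ph),0]);ty=np.array([np.sin(ph),-np.cos(ph),0])
C=np.array([.496,.067,.067]); r=np.array([P(C+.024*(np.cos(a)*tx+np.sin(a)*ty)) for a in th]); print("rim top row, cols",r[:,1].min(),r[:,0].min(),r[:,0].max(), "d row per mm",P(C+.001*tx)-P(C),P(C+.001*ty)-P(C))
T=np.array([.4969,.0679,.1012]); Z=np.linspace(0,.057,58); zz=np.where(Z<.025,(Z-.025)/.025,(Z-.025)/.032); R=.0215*np.sqrt(1-zz**2)
e=np.array([P(T+[0,0,z-.0275]+rr*(np.cos(a)*tx+np.sin(a)*ty)) for z,rr in zip(Z,R) for a in th]); print("egg rows cols",e.min(0),e.max(0))
print(P(T+.001*tx)-P(T))
E
```

```text
rim top row, cols 173.0600057946017 235.60466036947952 456.2847216246769 d row per mm [-0.01065376 -4.32565123] [ 4.59530896e+00 -9.75192496e-04]
egg rows cols [232.72833336 223.23834887] [469.9863629  484.30080056]
[-4.30641094e-03 -5.07498317e+00]
```

Emit:
drive_tool:
  moves:
    - {"x": -0.5,"y": -2.2,"z": 0,"rx": 0,"ry": 0,"rz": 0,"fingers": 1}
    - {"x": -0.5,"y": -2.2,"z": 6,"rx": 0,"ry": 0,"rz": 0,"fingers": 1}
    - {"x": -0.5,"y": -2.2,"z": 12,"rx": 0,"ry": 0,"rz": 0,"fingers": 1}
    - {"x": -0.5,"y": -2.2,"z": 17,"rx": 0,"ry": 0,"rz": 0,"fingers": 1}
    - {"x": -0.5,"y": -2.2,"z": 19,"rx": 0,"ry": 0,"rz": 0,"fingers": 1}
    - {"x": -0.5,"y": -2.2,"z": 19,"rx": 0,"ry": 0,"rz": 0,"fingers": 1}
    - {"x": -0.5,"y": -2.2,"z": 19,"rx": 0,"ry": 0,"rz": 0,"fingers": 1}

```text
time_s: 14.62
tool_pos: [0.4958, 0.0653, 0.0822]
tool_rot: [180.0, 0.0, 140.0]
force: [-0.5, -0.8, -0.9]
grip_width: 0.0418
grasp_force: 8.0
```

Emit:
drive_tool:
  moves:
    - {"x": 0,"y": 0,"z": 1,"rx": 0,"ry": 0,"rz": 0,"fingers": 1}
    - {"x": 0,"y": 0,"z": 1.5,"rx": 0,"ry": 0,"rz": 0,"fingers": 1}
    - {"x": 0,"y": 0,"z": 1.5,"rx": 0,"ry": 0,"rz": 0,"fingers": 1}
    - {"x": 0,"y": 0,"z": 1.5,"rx": 0,"ry": 0,"rz": 0,"fingers": 1}

```text
time_s: 15.12
tool_pos: [0.4959, 0.0653, 0.0807]
tool_rot: [180.0, 0.0, 140.0]
force: [0.5, 0.2, 1.1]
grip_width: 0.0419
grasp_force: 8.0
```

Emit:
drive_tool:
  moves:
    - {"x": 0,"y": 0,"z": 0.5,"rx": 0,"ry": 0,"rz": 0,"fingers": 1}
    - {"x": 0,"y": 0,"z": 0.5,"rx": 0,"ry": 0,"rz": 0,"fingers": 0.1}
    - {"x": 0,"y": 0,"z": 0.5,"rx": 0,"ry": 0,"rz": 0,"fingers": 0}
    - {"x": 0,"y": 0,"z": 0.5,"rx": 0,"ry": 0,"rz": 0,"fingers": -0.1}
    - {"x": 0,"y": 0,"z": 0.5,"rx": 0,"ry": 0,"rz": 0,"fingers": -0.3}
    - {"x": 0,"y": 0,"z": 0.5,"rx": 0,"ry": 0,"rz": 0,"fingers": -0.6}
    - {"x": 0,"y": 0,"z": 0.5,"rx": 0,"ry": 0,"rz": 0,"fingers": -1}
    - {"x": 0,"y": 0,"z": 0.5,"rx": 0,"ry": 0,"rz": 0,"fingers": -1}
    - {"x": 0,"y": 0,"z": 0.5,"rx": 0,"ry": 0,"rz": 0,"fingers": -1}
    - {"x": 0,"y": 0,"z": -30,"rx": 0,"ry": 0,"rz": 0,"fingers": -1}
    - {"x": 0,"y": 0,"z": -70,"rx": 0,"ry": 0,"rz": 0,"fingers": -1}
    - {"x": 0,"y": 0,"z": -120,"rx": 0,"ry": 0,"rz": 0,"fingers": -1}
    - {"x": 0,"y": 0,"z": -120,"rx": 0,"ry": 0,"rz": 0,"fingers": -1}
  force: 3

```text
time_s: 16.75
tool_pos: [0.4984, 0.0657, 0.2047]
tool_rot: [179.6, 0.2, 140.0]
force: [-0.1, 0.3, -0.2]
grip_width: 0.0869
grasp_force: 0.0
```

```bash
python3 - <<'E'
from m import *
# spoon in top image t0
ct=seg(c,(155,322,240,352),lambda i,h:(i[...,1]>90)); W=world(c,ct,.004)*1000
r=rect(c,ct,.004); print(r, W.min(0),W.max(0))
i=W[:,1].argmax();j=W[:,1].argmin();print("tip",W[i],"tail",W[j])
s1=snap("scene","s7.png"); 
im=np.hstack([cv2.resize(s1["image"][150:260,150:300,::-1],(430,315),interpolation=cv2.INTER_CUBIC),cv2.resize(s1["image"][150:185,115:165,::-1],(360,315),interpolation=cv2.INTER_CUBIC)])
cv2.imwrite("pics/s7.png",im)
go(([.4415,.330,.2],[180,0,90]))
E
```

```text
(array([441.4, 338.3]), array([ 30.4, 137.8]), 1.4) [425.15765 269.4232 ] [455.67432 407.2006 ]
tip [440.774  407.2006] tail [442.49307 269.4232 ]
16.8 [0.4969 0.0655 0.2023] [1.7979e+02 1.0000e-01 1.3996e+02] q7 [-39.   0.  29. 107.  -0.  72.  40.]
xyz mm [212.6 166.8   2.6] rot rad [0.0042 0.     0.872 ] rows>= 4.7
```

View pics/s7.png

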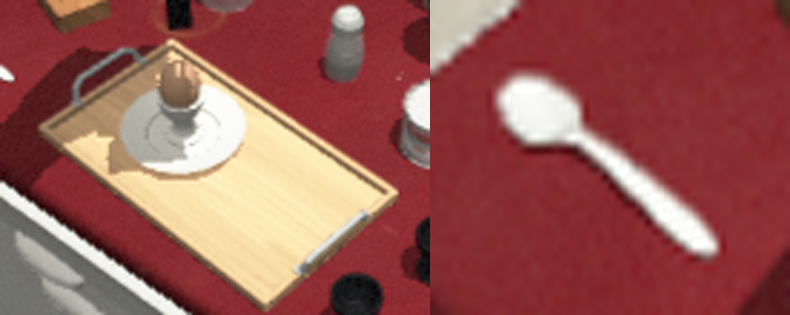

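The egg sits upright in the cup on the centred plate. Spoon next: it lies with its bowl to the left, centred at about (441.5, 338.4) with yaw 91.4°.

```bash
python3 - <<'E'
from h import *
go(([.4415,.3384,.12],[180,0,91.4]),([.4415,.3384,.0105],[180,0,91.4]))
E
```

```text
16.8 [0.4969 0.0655 0.2023] [1.7979e+02 1.0000e-01 1.3996e+02] q7 [-39.   0.  29. 107.  -0.  72.  40.]
xyz mm [218.1 173.   82.6] rot rad [4.200e-03 1.000e-04 8.476e-01] rows>= 4.6
xyz mm [218.3 172.6 192.1] rot rad [4.200e-03 1.000e-04 8.476e-01] rows>= 5.4
```

Emit:
drive_tool:
  moves:
    - {"x": 40,"y": 32,"z": 0,"rx": 0,"ry": 0,"rz": 0.15,"fingers": -1}
    - {"x": 80,"y": 64,"z": 0,"rx": 0,"ry": 0,"rz": 0.3,"fingers": -1}
    - {"x": 120,"y": 95,"z": 20,"rx": 0,"ry": 0,"rz": 0.45,"fingers": -1}
    - {"x": 160,"y": 127,"z": 40,"rx": 0,"ry": 0,"rz": 0.6,"fingers": -1}
    - {"x": 195,"y": 155,"z": 60,"rx": 0,"ry": 0,"rz": 0.75,"fingers": -1}
    - {"x": 218,"y": 173,"z": 90,"rx": 0,"ry": 0,"rz": 0.847,"fingers": -1}
    - {"x": 218,"y": 173,"z": 120,"rx": 0,"ry": 0,"rz": 0.847,"fingers": -1}
    - {"x": 218,"y": 173,"z": 130,"rx": 0,"ry": 0,"rz": 0.847,"fingers": -1}
    - {"x": 218,"y": 173,"z": 130,"rx": 0,"ry": 0,"rz": 0.847,"fingers": -1}

```text
time_s: 17.92
tool_pos: [0.4398, 0.3368, 0.0696]
tool_rot: [-179.9, 0.1, 91.4]
force: [0.8, 0.2, 0.0]
grip_width: 0.0873
grasp_force: 0.0
```

```bash
python3 - <<'E'
from m import *
go(([.4415,.3384,.0105],[180,0,91.4]))
w=snap("wrist","w8.png",scale=1.5)
np.save("pics/x",0)
ct=seg(w,(150,0,620,330),lambda i,h:(h[...,1]<90)&(i[...,1]>90),3)
W=world(w,ct,.003)*1000;print(W.min(0),W.max(0),len(W),ct.min(0)*1.5,ct.max(0)*1.5)
for y in range(300,410,10):
    k=abs(W[:,1]-y)<1.; 
    if k.any(): print(y,W[k][:,0].min().round(1),W[k][:,0].max().round(1))
E
```

```text
17.925 [0.4398 0.3368 0.0696] [-1.7991e+02  1.0000e-01  9.1370e+01] q7 [-55.  15.  17. 108.  -5.  58. -35.]
xyz mm [ 1.7  1.8 59.1] rot rad [-0.0015  0.0018 -0.0004] rows>= 0.9
[327.9298 401.6512] [539.9214  478.43167] 3147 [149.5  -0.5] [618.5 175. ]
```

```bash
python3 - <<'E'
from m import *
w=dict(np.load("pics/w8.png.npz"))
print("tip,mid px",proj(w,[.4402,.4044,.004])*1.5,proj(w,[.4415,.3384,.004])*1.5)
im=w["image"].astype(int)
for y in(403,400,395,390,385,380,375,370,365,360,355,350,345):
    v=int(round(proj(w,[.44,y/1000,.005])[1])); row=im[v,170:340,1]
    k=np.where(row>85)[0]+170
    if len(k): print(y,v,k.min(),k.max(),len(k),back(w,k.min()-.5,v,.004)[:2]*1000,back(w,k.max()+.5,v,.004)[:2]*1000)
E
```

```text
tip,mid px [391.5615808  173.81822574] [390.65693726 309.78791552]
403 118 249 267 19 [431.51525213 402.76051919] [444.73013865 403.07544353]
400 122 245 271 27 [428.76696741 399.97984565] [447.60807591 400.42912053]
395 130 241 275 35 [426.02554122 394.42983017] [450.61170044 395.01681505]
390 137 239 277 39 [424.65664429 389.53781646] [452.2130759  390.19642707]
385 144 238 278 41 [423.9824471  384.60509538] [453.12266844 385.30232064]
380 151 238 278 41 [424.01531624 379.63099895] [453.3281991  380.33313041]
375 158 239 277 39 [424.76789709 374.61484424] [452.81708012 375.28745672]
370 165 241 275 35 [426.25312166 369.55593289] [451.57640514 370.16386459]
365 172 246 270 25 [429.94014278 364.48854276] [448.13731724 364.92589782]
360 179 252 264 13 [434.40412442 359.37745458] [443.92408357 359.60652349]
355 185 253 263 11 [435.22380471 354.87361408] [443.32127807 355.06864986]
350 192 254 263 10 [436.06754657 349.55629505] [443.47404236 349.73489805]
345 198 253 263 11 [435.4162147  344.91300943] [443.60648388 345.11071408]
```

The spoon's axis lies at x≈439.5 with its tip at y≈405, so the gripper is already aligned across it. I'll shift 2 mm along, go down and grip.

Emit:
drive_tool:
  moves:
    - {"x": 2,"y": 0,"z": 30,"rx": 0,"ry": 0,"rz": 0,"fingers": -0.3}
    - {"x": 2,"y": 0,"z": 50,"rx": 0,"ry": 0,"rz": 0,"fingers": -0.3}
    - {"x": 2,"y": 0,"z": 58.5,"rx": 0,"ry": 0,"rz": 0,"fingers": -0.3}
    - {"x": 2,"y": 0,"z": 58.5,"rx": 0,"ry": 0,"rz": 0,"fingers": -0.3}
    - {"x": 2,"y": 0,"z": 58.5,"rx": 0,"ry": 0,"rz": 0,"fingers": -0.3}
    - {"x": 2,"y": 0,"z": 58.5,"rx": 0,"ry": 0,"rz": 0,"fingers": 0.4}
    - {"x": 2,"y": 0,"z": 58.5,"rx": 0,"ry": 0,"rz": 0,"fingers": 1}
    - {"x": 2,"y": 0,"z": 58.5,"rx": 0,"ry": 0,"rz": 0,"fingers": 1}
    - {"x": 2,"y": 0,"z": 58.5,"rx": 0,"ry": 0,"rz": 0,"fingers": 1}
    - {"x": 2,"y": 0,"z": 58.5,"rx": 0,"ry": 0,"rz": 0,"fingers": 1}
    - {"x": 2,"y": 0,"z": 58.5,"rx": 0,"ry": 0,"rz": 0,"fingers": 1}
    - {"x": 2,"y": 0,"z": 58.5,"rx": 0,"ry": 0,"rz": 0,"fingers": 1}
  force: 10

```text
time_s: 19.48
tool_pos: [0.44, 0.34, 0.0121]
tool_rot: [180.0, -0.0, 91.4]
force: [-0.0, 0.0, 0.4]
grip_width: 0.0202
grasp_force: 10.0
```

Emit:
drive_tool:
  moves:
    - {"x": 0,"y": 0,"z": -30,"rx": 0,"ry": 0,"rz": 0,"fingers": 1}
    - {"x": 0,"y": 0,"z": -70,"rx": 0,"ry": 0,"rz": 0,"fingers": 1}
    - {"x": 0,"y": 0,"z": -120,"rx": 0,"ry": 0,"rz": 0,"fingers": 1}
    - {"x": 0,"y": 0,"z": -170,"rx": 0,"ry": 0,"rz": 0,"fingers": 1}
    - {"x": 0,"y": 0,"z": -180,"rx": 0,"ry": 0,"rz": 0,"fingers": 1}
    - {"x": 0,"y": 0,"z": -180,"rx": 0,"ry": 0,"rz": 0,"fingers": 1}

```text
time_s: 20.23
tool_pos: [0.4402, 0.34, 0.1923]
tool_rot: [180.0, -0.0, 91.4]
force: [-0.2, 1.0, -0.5]
grip_width: 0.0207
grasp_force: 10.0
```

```bash
python3 - <<'E'
from m import *
o=sensors.get_obs()
w=snap("wrist","w9.png")
im=w["image"].astype(int); T=o["tool_pos"]; a=E(o["tool_rot"])
# spoon points expected along tool x at depth: tip centre is 6mm ahead of TCP along z
for d in(69,67,65,63,60,55,45,40,35,28,20):
    p=T+a.apply([d/1000,0,.005]); u,v=proj(w,p); row=im[int(round(v)),170:340]; 
    print(d,round(u,1),round(v,1),row[:,1][int(u)-170-24:int(u)-170+25:4])
go(([.46,.0,.2],[180,0,40]),([.4884,-.0412,.2],[180,0,-4]))
cv2.imwrite("pics/w9.png",cv2.resize(w["image"][90:290,140:370,::-1],None,fx=3,fy=3,interpolation=cv2.INTER_CUBIC))
E
```

```text
69 258.1 115.3 [42 42 42 42 42 42 42 42 40 42 42 42 41]
67 258.1 119.4 [41 42 43 43 43 44 43 42 42 42 42 41 42]
65 258.1 123.4 [41 42 42 43 43 47 48 46 44 44 43 43 42]
63 258.1 127.5 [ 44  44  44  80 170 180 176 179 157  56  44  43  43]
60 258.1 133.5 [ 44  46 155 184 180 180 179 180 180 184 123  46  44]
55 258.1 143.3 [ 63 180 182 183 184 185 186 185 183 182 182 171  49]
45 258.1 162.6 [181 184 186 191 195 198 198 198 193 189 185 183 179]
40 258.1 172.0 [181 185 187 195 206 211 209 206 198 192 187 185 181]
35 258.1 181.2 [177 186 188 195 205 213 209 205 199 191 188 186 151]
28 258.1 193.9 [ 53 108 194 189 188 188 188 188 188 190 190  82  61]
20 258.1 208.1 [ 50  50  51  51 148 208 213 206 108  60  60  59  57]
20.275 [0.4396 0.3395 0.191 ] [-1.7994e+02  6.0000e-02  9.1440e+01] q7 [-56.   8.  17. 100.  -3.  72. -37.]
xyz mm [-340.    11.9   -8.7] rot rad [-6.000e-04  1.400e-03  8.977e-01] rows>= 5.4
xyz mm [-381.9   39.3   -8.7] rot rad [-0.      0.0017  1.6657] rows>= 8.9
```

View pics/w9.png

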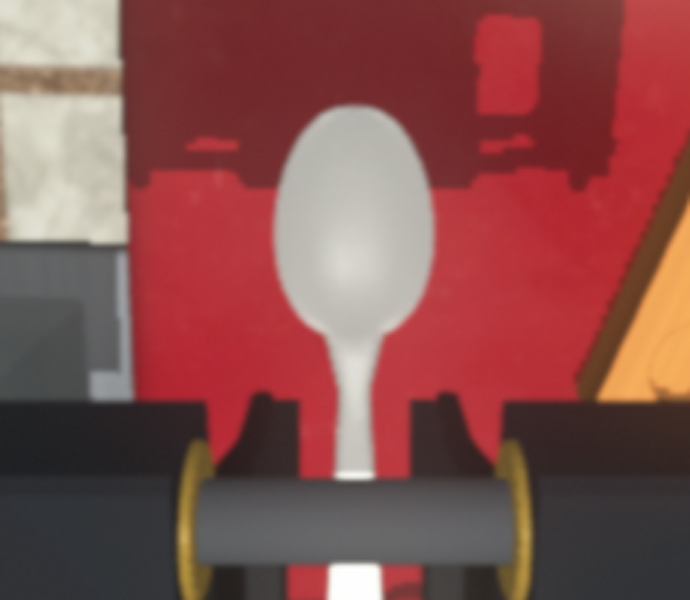

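The spoon is held straight and level (bowl centre column 354, tip row 104). I'll carry it over high, turning it as it goes.

Emit:
drive_tool:
  moves:
    - {"x": -40,"y": 4,"z": -9,"rx": 0,"ry": 0,"rz": 0.15,"fingers": 1}
    - {"x": -80,"y": 8,"z": -9,"rx": 0,"ry": 0,"rz": 0.3,"fingers": 1}
    - {"x": -120,"y": 12,"z": -9,"rx": 0,"ry": 0,"rz": 0.45,"fingers": 1}
    - {"x": -160,"y": 16,"z": -9,"rx": 0,"ry": 0,"rz": 0.6,"fingers": 1}
    - {"x": -200,"y": 20,"z": -9,"rx": 0,"ry": 0,"rz": 0.75,"fingers": 1}
    - {"x": -240,"y": 24,"z": -9,"rx": 0,"ry": 0,"rz": 0.9,"fingers": 1}
    - {"x": -280,"y": 28,"z": -9,"rx": 0,"ry": 0,"rz": 1.05,"fingers": 1}
    - {"x": -320,"y": 32,"z": -9,"rx": 0,"ry": 0,"rz": 1.2,"fingers": 1}
    - {"x": -350,"y": 35,"z": -9,"rx": 0,"ry": 0,"rz": 1.35,"fingers": 1}
    - {"x": -375,"y": 38,"z": -9,"rx": 0,"ry": 0,"rz": 1.5,"fingers": 1}
    - {"x": -383,"y": 40,"z": -9,"rx": 0,"ry": 0,"rz": 1.6,"fingers": 1}
    - {"x": -383,"y": 40,"z": -9,"rx": 0,"ry": 0,"rz": 1.666,"fingers": 1}
    - {"x": -383,"y": 40,"z": -9,"rx": 0,"ry": 0,"rz": 1.666,"fingers": 1}
    - {"x": -383,"y": 40,"z": -9,"rx": 0,"ry": 0,"rz": 1.666,"fingers": 1}

```text
time_s: 22.02
tool_pos: [0.489, -0.0417, 0.2]
tool_rot: [180.0, 0.1, -3.9]
force: [0.0, 0.2, 0.2]
grip_width: 0.0203
grasp_force: 10.0
```

```bash
python3 - <<'E'
from h import *
go(([.4892,-.0436,.12],[-172,0,-4]),([.4892,-.0436,.030],[-172,0,-4]),([.4892,-.0436,.0184],[-172,0,-4]))
E
```

```text
22.025 [ 0.489  -0.0417  0.2   ] [ 1.7997e+02  1.0000e-01 -3.9300e+00] q7 [-36.  -1.  38. 109.   1.  72. -92.]
xyz mm [ 0.5  1.8 80. ] rot rad [0.1402 0.0019 0.001 ] rows>= 1.3
xyz mm [  0.6   1.8 170. ] rot rad [0.1402 0.0019 0.001 ] rows>= 2.7
xyz mm [  0.7   1.8 181.6] rot rad [0.1402 0.0019 0.001 ] rows>= 2.9
```

Emit:
drive_tool:
  moves:
    - {"x": 0.5,"y": 1.8,"z": 10,"rx": 0.07,"ry": 0,"rz": 0,"fingers": 1}
    - {"x": 0.5,"y": 1.8,"z": 30,"rx": 0.14,"ry": 0,"rz": 0,"fingers": 1}
    - {"x": 0.5,"y": 1.8,"z": 60,"rx": 0.14,"ry": 0,"rz": 0,"fingers": 1}
    - {"x": 0.5,"y": 1.8,"z": 90,"rx": 0.14,"ry": 0,"rz": 0,"fingers": 1}
    - {"x": 0.5,"y": 1.8,"z": 120,"rx": 0.14,"ry": 0,"rz": 0,"fingers": 1}
    - {"x": 0.5,"y": 1.8,"z": 150,"rx": 0.14,"ry": 0,"rz": 0,"fingers": 1}
    - {"x": 0.5,"y": 1.8,"z": 168,"rx": 0.14,"ry": 0,"rz": 0,"fingers": 1}
    - {"x": 0.5,"y": 1.8,"z": 175,"rx": 0.14,"ry": 0,"rz": 0,"fingers": 1}
    - {"x": 0.5,"y": 1.8,"z": 175,"rx": 0.14,"ry": 0,"rz": 0,"fingers": 1}
    - {"x": 0.5,"y": 1.8,"z": 175,"rx": 0.14,"ry": 0,"rz": 0,"fingers": 1}

```text
time_s: 23.28
tool_pos: [0.4909, -0.0438, 0.027]
tool_rot: [-172.0, -0.1, -4.0]
force: [-0.7, -0.6, -0.6]
grip_width: 0.0205
grasp_force: 10.0
```

Emit:
drive_tool:
  moves:
    - {"x": -0.7,"y": 0.6,"z": 4.5,"rx": 0,"ry": 0,"rz": 0,"fingers": 1}
    - {"x": -0.7,"y": 1.1,"z": 8,"rx": 0,"ry": 0,"rz": 0,"fingers": 1}
    - {"x": -0.7,"y": 1.1,"z": 8,"rx": 0,"ry": 0,"rz": 0,"fingers": 1}
    - {"x": -0.7,"y": 1.1,"z": 8,"rx": 0,"ry": 0,"rz": 0,"fingers": 1}

```text
time_s: 23.78
tool_pos: [0.4894, -0.0435, 0.018]
tool_rot: [-172.0, -0.0, -4.0]
force: [-0.5, -0.3, 1.1]
grip_width: 0.0205
grasp_force: 10.0
```

Emit:
drive_tool:
  moves:
    - {"x": 0,"y": 0,"z": 0,"rx": 0,"ry": 0,"rz": 0,"fingers": 0.48}
    - {"x": 0,"y": 0,"z": 0,"rx": 0,"ry": 0,"rz": 0,"fingers": 0.4}
    - {"x": 0,"y": 0,"z": 0,"rx": 0,"ry": 0,"rz": 0,"fingers": 0.3}
    - {"x": 0,"y": 0,"z": 0,"rx": 0,"ry": 0,"rz": 0,"fingers": 0.2}
    - {"x": 0,"y": 0,"z": 0,"rx": 0,"ry": 0,"rz": 0,"fingers": 0.2}
    - {"x": 0,"y": 0,"z": -8,"rx": 0,"ry": 0,"rz": 0,"fingers": 0.1}
    - {"x": 0,"y": 0,"z": -30,"rx": 0,"ry": 0,"rz": 0,"fingers": 0}
    - {"x": 0,"y": 0,"z": -75,"rx": 0,"ry": 0,"rz": 0,"fingers": 0}
    - {"x": 0,"y": 0,"z": -130,"rx": 0,"ry": 0,"rz": 0,"fingers": -1}
    - {"x": 0,"y": 0,"z": -180,"rx": -0.07,"ry": 0,"rz": 0,"fingers": -1}
    - {"x": 0,"y": 0,"z": -200,"rx": -0.14,"ry": 0,"rz": 0,"fingers": -1}
    - {"x": 0,"y": 0,"z": -200,"rx": -0.14,"ry": 0,"rz": 0,"fingers": -1}

```text
time_s: 25.28
tool_pos: [0.4887, -0.0703, 0.2181]
tool_rot: [-179.9, -0.2, -3.9]
force: [-0.2, -0.1, -0.5]
grip_width: 0.0756
grasp_force: 0.0
```

```bash
python3 - <<'E'
from h import *
go(([.72,-.03,.22],[180,0,-4]),([.60,.0,.22],[180,0,90]))
E
```

```text
25.275 [ 0.4887 -0.0703  0.2181] [-179.89   -0.24   -3.87] q7 [-36.  -2.  41. 107.   1.  74. -90.]
xyz mm [228.1 -55.8  -0.9] rot rad [-0.002  -0.0042  0.0023] rows>= 3.8
xyz mm [106.4 -77.7  -1.4] rot rad [ 0.0019 -0.0048 -1.6383] rows>= 8.8
```

```bash
python3 - <<'E'
from m import *
w=snap("wrist","w10.png")
g=w["image"].astype(int)
P=np.array([496,66.8]);yt=np.array([.0698,.9976]);xt=np.array([.9976,-.0698])
# rectified tray patch: tray-x rows -80..80 rel row, tray-y -40..-200 rel plate
A=np.arange(75,10,-1.);B=np.arange(-20,-150,-1.)
def samp(z):
    uv=np.array([[proj(w,[*((P+a*xt+b*yt)/1000),z]) for b in B] for a in A],np.float32)
    return cv2.remap(w["image"],uv[...,0],uv[...,1],cv2.INTER_LINEAR)
r=samp(.010); hs=cv2.cvtColor(r,cv2.COLOR_RGB2HSV); m=(hs[...,1]<50)
for i in range(0,len(A),4):
    k=np.where(m[i])[0]
    print(A[i],[ (B[s[0]],B[s[-1]]) for s in np.split(k,np.where(np.diff(k)>1)[0]+1) if len(s)>3])
cv2.imwrite("pics/w10.png",np.hstack([cv2.resize(w["image"][:,:,::-1],(500,375)),cv2.resize(r[:,:,::-1],(300,375))]))
E
```

```text
75.0 []
71.0 []
67.0 []
63.0 [(np.float64(-103.0), np.float64(-113.0))]
59.0 [(np.float64(-99.0), np.float64(-116.0))]
55.0 [(np.float64(-20.0), np.float64(-28.0)), (np.float64(-97.0), np.float64(-118.0))]
51.0 [(np.float64(-20.0), np.float64(-34.0)), (np.float64(-95.0), np.float64(-120.0))]
47.0 [(np.float64(-20.0), np.float64(-39.0)), (np.float64(-94.0), np.float64(-120.0))]
43.0 [(np.float64(-20.0), np.float64(-43.0)), (np.float64(-94.0), np.float64(-121.0))]
39.0 [(np.float64(-20.0), np.float64(-47.0)), (np.float64(-94.0), np.float64(-121.0))]
35.0 [(np.float64(-20.0), np.float64(-50.0)), (np.float64(-95.0), np.float64(-120.0))]
31.0 [(np.float64(-20.0), np.float64(-51.0)), (np.float64(-96.0), np.float64(-118.0))]
27.0 [(np.float64(-20.0), np.float64(-53.0)), (np.float64(-100.0), np.float64(-115.0))]
23.0 [(np.float64(-20.0), np.float64(-55.0)), (np.float64(-104.0), np.float64(-111.0))]
19.0 [(np.float64(-20.0), np.float64(-56.0)), (np.float64(-105.0), np.float64(-110.0))]
15.0 [(np.float64(-20.0), np.float64(-58.0)), (np.float64(-106.0), np.float64(-109.0))]
11.0 [(np.float64(-20.0), np.float64(-59.0)), (np.float64(-105.0), np.float64(-109.0))]
```

The spoon lies straight along the tray, with its centreline about 107.5 mm from the plate's centre and the gap close to 3 cm. Next I'll look at the shaker.

```bash
python3 - <<'E'
from m import *
w=dict(np.load("pics/w10.png.npz"))
P=np.array([496,66.8]);yt=np.array([.0698,.9976]);xt=np.array([.9976,-.0698])
pts=[]
for a in range(60,10,-3):
    B=np.arange(-10,-85,-.5)
    uv=np.array([[proj(w,[*((P+a*xt+b*yt)/1000),.020]) for b in B]],np.float32)
    r=cv2.cvtColor(cv2.remap(w["image"],uv[...,0],uv[...,1],cv2.INTER_LINEAR),cv2.COLOR_RGB2HSV)[0]
    k=np.where(r[:,1]<50)[0]
    if len(k): pts.append((a,B[k[-1]]))
pts=np.array(pts,float);print(pts[::3])
from scipy.optimize import least_squares
print(least_squares(lambda p:np.hypot(pts[:,0]-p[0],pts[:,1]-p[1])-65,[0,0]).x)
go(([.615,-.01,.24],[180,0,-4]))
E
```

```text
[[ 60.  -21. ]
 [ 51.  -38. ]
 [ 42.  -48. ]
 [ 33.  -53.5]
 [ 24.  -57.5]
 [ 15.  -60.5]]
[0.18000049 2.76172141]
25.325 [ 0.4875 -0.071   0.2165] [-1.799e+02 -7.000e-02 -3.950e+00] q7 [-36.  -2.  41. 107.   1.  74. -89.]
xyz mm [123.  -69.7 -23.3] rot rad [-0.0017 -0.0012  0.0009] rows>= 2.3
```

Emit:
drive_tool:
  moves:
    - {"x": 50,"y": -30,"z": -23,"rx": 0,"ry": 0,"rz": 0,"fingers": -1}
    - {"x": 100,"y": -60,"z": -23,"rx": 0,"ry": 0,"rz": 0,"fingers": -1}
    - {"x": 123,"y": -70,"z": -23,"rx": 0,"ry": 0,"rz": 0,"fingers": -1}
    - {"x": 123,"y": -70,"z": -23,"rx": 0,"ry": 0,"rz": 0,"fingers": -1}
    - {"x": 123,"y": -70,"z": -23,"rx": 0,"ry": 0,"rz": 0,"fingers": -1}

```text
time_s: 25.95
tool_pos: [0.6136, -0.0121, 0.2379]
tool_rot: [180.0, 0.1, -4.2]
force: [-0.4, -0.9, -0.2]
grip_width: 0.0868
grasp_force: 0.0
```

```bash
python3 - <<'E'
from m import *
w=snap("wrist","w11.png",scale=1.5)
for z in(0,.04,.09): print(z,1.5*proj(w,[.6805,-.004,z]))
go(([.6805,-.003,.048],[180,0,-4]))
E
```

```text
0 [371.92086498 169.96413511]
0.04 [370.24720222 170.63448264]
0.09 [367.53443734 171.72101889]
26.0 [ 0.6137 -0.012   0.2385] [-1.80e+02  9.00e-02 -4.16e+00] q7 [-35.  16.  41.  89. -11.  79. -87.]
xyz mm [ 66.3 -13.8 190.4] rot rad [-0.      0.0015 -0.0028] rows>= 3.2
```

View pics/w11.png

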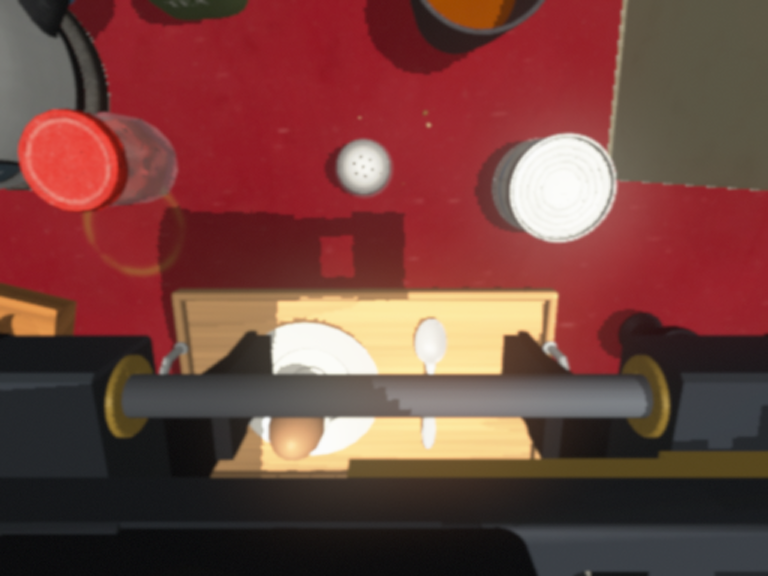

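The shaker is seen from straight above at (363,167), well clear of the jar (edge at column 177) and the tin (edge at column 492). The spoon lies straight beside the plate, and the egg is in the cup.

```bash
python3 - <<'E'
from m import *
dump("pics/w11.png.npz",(("cap",363.5,167,.088),("body",363.5,167,.03),("tin",568,187,.058),("tin edge",492,187,.03),("tray FL",174,292,.016),("tray FR",557,292,.016),("spoonbowl",431,342,.014),("spoontail",429,449,.01)))
E
```

```text
cap [683.7  -1.4  88. ]
body [683.6   1.4  30. ]
tin [ 659.5 -143.4   58. ]
tin edge [661.6 -95.8  30. ]
tray FL [593.3 171.1  16. ]
tray FR [ 569.7 -152.6   16. ]
spoonbowl [531.4 -44.1  14. ]
spoontail [421.5 -37.3  10. ]
```

Emit:
drive_tool:
  moves:
    - {"x": 35,"y": -8,"z": 20,"rx": 0,"ry": 0,"rz": 0,"fingers": -1}
    - {"x": 67.3,"y": -15.9,"z": 50,"rx": 0,"ry": 0,"rz": 0,"fingers": -1}
    - {"x": 67.3,"y": -15.9,"z": 90,"rx": 0,"ry": 0,"rz": 0,"fingers": -1}
    - {"x": 67.3,"y": -15.9,"z": 100,"rx": 0,"ry": 0,"rz": 0,"fingers": -1}
    - {"x": 67.3,"y": -15.9,"z": 130,"rx": 0,"ry": 0,"rz": 0,"fingers": -1}
    - {"x": 67.3,"y": -15.9,"z": 160,"rx": 0,"ry": 0,"rz": 0,"fingers": -1}
    - {"x": 67.3,"y": -15.9,"z": 185,"rx": 0,"ry": 0,"rz": 0,"fingers": -1}
    - {"x": 67.3,"y": -15.9,"z": 190.5,"rx": 0,"ry": 0,"rz": 0,"fingers": -1}
    - {"x": 67.3,"y": -15.9,"z": 190.5,"rx": 0,"ry": 0,"rz": 0,"fingers": -1}
  force: 15

```text
time_s: 27.12
tool_pos: [0.6837, 0.0005, 0.0501]
tool_rot: [-180.0, -0.1, -4.0]
force: [0.1, -0.6, 0.2]
grip_width: 0.0871
grasp_force: 0.0
```

```bash
python3 - <<'E'
from m import *
w=snap("wrist","w12.png"); o=sensors.get_obs(); T=o["tool_pos"];a=E(o["tool_rot"]); print(T)
# cap expected silhouette if centred on TCP axis (cap top z .09)
for d in((0,0),(.017,0),(-.017,0),(0,.017),(0,-.017)): print(d,proj(w,[*(T+a.apply([*d,0]))[:2],.088]).round(1))
g=w["image"].astype(int)
u,v=proj(w,[*T[:2],.088]).astype(int)
print("col scan");print([tuple(g[r,u-2]) for r in range(v-60,v+8,4)])
E
```

```text
[6.84115134e-01 5.57192940e-04 5.05303067e-02]
(0, 0) [259.4 280.5]
(0.017, 0) [259.5 243.6]
(-0.017, 0) [259.4 315. ]
(0, 0.017) [299.4 280.5]
(0, -0.017) [219.5 280.5]
col scan
[(np.int64(170), np.int64(159), np.int64(150)), (np.int64(169), np.int64(162), np.int64(151)), (np.int64(145), np.int64(140), np.int64(135)), (np.int64(151), np.int64(148), np.int64(142)), (np.int64(184), np.int64(182), np.int64(175)), (np.int64(194), np.int64(192), np.int64(184)), (np.int64(198), np.int64(196), np.int64(188)), (np.int64(183), np.int64(180), np.int64(173)), (np.int64(117), np.int64(118), np.int64(120)), (np.int64(155), np.int64(157), np.int64(161)), (np.int64(180), np.int64(184), np.int64(190)), (np.int64(194), np.int64(198), np.int64(204)), (np.int64(198), np.int64(204), np.int64(209)), (np.int64(139), np.int64(140), np.int64(143)), (np.int64(132), np.int64(131), np.int64(135)), (np.int64(237), np.int64(236), np.int64(230)), (np.int64(238), np.int64(237), np.int64(231))]
```

Emit:
drive_tool:
  moves:
    - {"x": -1.5,"y": 0,"z": 1,"rx": 0,"ry": 0,"rz": 0,"fingers": -1}
    - {"x": -1.5,"y": 0,"z": 1,"rx": 0,"ry": 0,"rz": 0,"fingers": 0}
    - {"x": -1.5,"y": 0,"z": 1,"rx": 0,"ry": 0,"rz": 0,"fingers": 1}
    - {"x": -1.5,"y": 0,"z": 1,"rx": 0,"ry": 0,"rz": 0,"fingers": 1}
    - {"x": -1.5,"y": 0,"z": 1,"rx": 0,"ry": 0,"rz": 0,"fingers": 1}
    - {"x": -1.5,"y": 0,"z": 1,"rx": 0,"ry": 0,"rz": 0,"fingers": 1}
    - {"x": -1.5,"y": 0,"z": 1,"rx": 0,"ry": 0,"rz": 0,"fingers": 1}
    - {"x": -1.5,"y": 0,"z": 1,"rx": 0,"ry": 0,"rz": 0,"fingers": 1}

```text
time_s: 28.18
tool_pos: [0.6816, 0.0008, 0.0474]
tool_rot: [180.0, 0.0, -4.0]
force: [-0.6, -0.4, -0.3]
grip_width: 0.0383
grasp_force: 14.8
```

Emit:
drive_tool:
  moves:
    - {"x": 0,"y": 0,"z": -40,"rx": 0,"ry": 0,"rz": 0,"fingers": 1}
    - {"x": 0,"y": 0,"z": -80,"rx": 0,"ry": 0,"rz": 0,"fingers": 1}
    - {"x": 0,"y": 0,"z": -120,"rx": 0,"ry": 0,"rz": 0,"fingers": 1}
    - {"x": 0,"y": 0,"z": -120,"rx": 0,"ry": 0,"rz": 0,"fingers": 1}
    - {"x": 0,"y": 0,"z": -120,"rx": 0,"ry": 0,"rz": 0,"fingers": 1}

```text
time_s: 28.8
tool_pos: [0.6811, 0.0012, 0.1666]
tool_rot: [-180.0, 0.1, -4.0]
force: [-0.3, -0.3, -1.9]
grip_width: 0.0388
grasp_force: 14.7
```

```bash
python3 - <<'E'
from h import *
go(([.4844,-.0983,.17],[180,0,-4]),([.4844,-.0983,.0565],[180,0,-4]))
E
```

```text
28.8 [0.6811 0.0012 0.1666] [-1.7999e+02  8.0000e-02 -4.0100e+00] q7 [-31.  28.  39.  84. -18.  74. -84.]
xyz mm [-189.3  113.    -3.2] rot rad [-0.0002  0.0014 -0.0003] rows>= 3.5
xyz mm [-189.1  113.   110.3] rot rad [-0.0002  0.0014 -0.0003] rows>= 3.9
```

Emit:
drive_tool:
  moves:
    - {"x": -45,"y": 27,"z": -3,"rx": 0,"ry": 0,"rz": 0,"fingers": 1}
    - {"x": -90,"y": 54,"z": -3,"rx": 0,"ry": 0,"rz": 0,"fingers": 1}
    - {"x": -135,"y": 81,"z": -3,"rx": 0,"ry": 0,"rz": 0,"fingers": 1}
    - {"x": -175,"y": 105,"z": -3,"rx": 0,"ry": 0,"rz": 0,"fingers": 1}
    - {"x": -189.2,"y": 113,"z": 0,"rx": 0,"ry": 0,"rz": 0,"fingers": 1}
    - {"x": -189.2,"y": 113,"z": 30,"rx": 0,"ry": 0,"rz": 0,"fingers": 1}
    - {"x": -189.2,"y": 113,"z": 60,"rx": 0,"ry": 0,"rz": 0,"fingers": 1}
    - {"x": -189.2,"y": 113,"z": 85,"rx": 0,"ry": 0,"rz": 0,"fingers": 1}
    - {"x": -189.2,"y": 113,"z": 100,"rx": 0,"ry": 0,"rz": 0,"fingers": 1}
    - {"x": -189.2,"y": 113,"z": 106,"rx": 0,"ry": 0,"rz": 0,"fingers": 1}
    - {"x": -189.2,"y": 113,"z": 106,"rx": 0,"ry": 0,"rz": 0,"fingers": 1}
    - {"x": -189.2,"y": 113,"z": 106,"rx": 0,"ry": 0,"rz": 0,"fingers": 1}

```text
time_s: 30.3
tool_pos: [0.4858, -0.0986, 0.0623]
tool_rot: [-180.0, -0.1, -4.0]
force: [-0.1, 0.7, -0.1]
grip_width: 0.0386
grasp_force: 14.7
```

```bash
python3 - <<'E'
from h import *
go(([.4844,-.0983,.0565],[180,0,-4]))
E
```

```text
30.3 [ 0.4858 -0.0986  0.0623] [-1.7998e+02 -9.0000e-02 -4.0200e+00] q7 [-33.  11.  45. 117.  -9.  56. -77.]
xyz mm [-1.5 -0.2  5.8] rot rad [-0.0003 -0.0016 -0.0004] rows>= 0.1
```

Emit:
drive_tool:
  moves:
    - {"x": -0.8,"y": 0,"z": 3,"rx": 0,"ry": 0,"rz": 0,"fingers": 1}
    - {"x": -0.8,"y": 0,"z": 5,"rx": 0,"ry": 0,"rz": 0,"fingers": 1}
    - {"x": -0.8,"y": 0,"z": 6,"rx": 0,"ry": 0,"rz": 0,"fingers": 1}
    - {"x": -0.8,"y": 0,"z": 6,"rx": 0,"ry": 0,"rz": 0,"fingers": 1}
    - {"x": -0.8,"y": 0,"z": 6,"rx": 0,"ry": 0,"rz": 0,"fingers": 1}

```text
time_s: 30.92
tool_pos: [0.4843, -0.0985, 0.0556]
tool_rot: [-180.0, -0.0, -4.0]
force: [0.4, 0.0, -1.4]
grip_width: 0.0386
grasp_force: 14.7
```

Emit:
drive_tool:
  moves:
    - {"x": 0,"y": 0,"z": 0.7,"rx": 0,"ry": 0,"rz": 0,"fingers": 1}
    - {"x": 0,"y": 0,"z": 1.2,"rx": 0,"ry": 0,"rz": 0,"fingers": 1}
    - {"x": 0,"y": 0,"z": 1.2,"rx": 0,"ry": 0,"rz": 0,"fingers": 1}
    - {"x": 0,"y": 0,"z": 1.2,"rx": 0,"ry": 0,"rz": 0,"fingers": 1}

```text
time_s: 31.42
tool_pos: [0.4843, -0.0985, 0.0543]
tool_rot: [-180.0, -0.0, -4.0]
force: [0.4, 0.3, -0.7]
grip_width: 0.0386
grasp_force: 14.7
```

Emit:
drive_tool:
  moves:
    - {"x": 0,"y": 0,"z": 0.8,"rx": 0,"ry": 0,"rz": 0,"fingers": 1}
    - {"x": 0,"y": 0,"z": 0.8,"rx": 0,"ry": 0,"rz": 0,"fingers": 1}
    - {"x": 0,"y": 0,"z": 0.8,"rx": 0,"ry": 0,"rz": 0,"fingers": 0.1}
    - {"x": 0,"y": 0,"z": 0.8,"rx": 0,"ry": 0,"rz": 0,"fingers": 0}
    - {"x": 0,"y": 0,"z": 0.8,"rx": 0,"ry": 0,"rz": 0,"fingers": -0.15}
    - {"x": 0,"y": 0,"z": 0.8,"rx": 0,"ry": 0,"rz": 0,"fingers": -0.4}
    - {"x": 0,"y": 0,"z": 0.8,"rx": 0,"ry": 0,"rz": 0,"fingers": -0.7}
    - {"x": 0,"y": 0,"z": 0.8,"rx": 0,"ry": 0,"rz": 0,"fingers": -1}
    - {"x": 0,"y": 0,"z": 0.8,"rx": 0,"ry": 0,"rz": 0,"fingers": -1}
    - {"x": 0,"y": 0,"z": -40,"rx": 0,"ry": 0,"rz": 0,"fingers": -1}
    - {"x": 0,"y": 0,"z": -90,"rx": 0,"ry": 0,"rz": 0,"fingers": -1}
    - {"x": 0,"y": 0,"z": -140,"rx": 0,"ry": 0,"rz": 0,"fingers": -1}
    - {"x": 0,"y": 0,"z": -170,"rx": 0,"ry": 0,"rz": 0,"fingers": -1}

```text
time_s: 33.05
tool_pos: [0.4851, -0.0987, 0.227]
tool_rot: [-179.9, -0.2, -4.0]
force: [0.6, 1.2, -0.8]
grip_width: 0.0869
grasp_force: 0.0
```

Emit:
drive_tool:
  moves:
    - {"x": 60,"y": 0,"z": 0,"rx": 0,"ry": 0,"rz": 0,"fingers": -1}
    - {"x": 115,"y": 0,"z": 0,"rx": 0,"ry": 0,"rz": 0,"fingers": -1}
    - {"x": 130,"y": 0,"z": 0,"rx": 0,"ry": 0,"rz": 0,"fingers": -1}
    - {"x": 130,"y": -50,"z": 0,"rx": 0,"ry": 0,"rz": 0,"fingers": -1}
    - {"x": 130,"y": -80,"z": 0,"rx": 0,"ry": 0,"rz": 0,"fingers": -1}
    - {"x": 130,"y": -80,"z": 0,"rx": 0,"ry": 0,"rz": 0,"fingers": -1}

```text
time_s: 33.8
tool_pos: [0.6199, -0.0237, 0.2236]
tool_rot: [-179.9, 0.1, -3.7]
force: [-0.3, -0.4, -0.1]
grip_width: 0.0866
grasp_force: 0.0
```

```bash
python3 - <<'E'
from h import *
go(([.48,.15,.27],[180,0,30]),([.36,.46,.27],[180,0,70]))
E
```

```text
33.8 [ 0.6199 -0.0237  0.2236] [-1.7994e+02  5.0000e-02 -3.6800e+00] q7 [-38.  19.  47.  90. -14.  78. -83.]
xyz mm [-150.8 -164.4  -46. ] rot rad [-0.0013  0.0006 -0.5878] rows>= 3.6
xyz mm [-290.4 -466.1  -45.6] rot rad [-1.5000e-03  1.0000e-04 -1.2859e+00] rows>= 8.8
```

Emit:
drive_tool:
  moves:
    - {"x": -40,"y": -40,"z": -46,"rx": 0,"ry": 0,"rz": -0.15,"fingers": -1}
    - {"x": -80,"y": -82,"z": -46,"rx": 0,"ry": 0,"rz": -0.3,"fingers": -1}
    - {"x": -120,"y": -125,"z": -46,"rx": 0,"ry": 0,"rz": -0.45,"fingers": -1}
    - {"x": -151,"y": -164,"z": -46,"rx": 0,"ry": 0,"rz": -0.59,"fingers": -1}
    - {"x": -175,"y": -215,"z": -46,"rx": 0,"ry": 0,"rz": -0.74,"fingers": -1}
    - {"x": -200,"y": -270,"z": -46,"rx": 0,"ry": 0,"rz": -0.9,"fingers": -1}
    - {"x": -225,"y": -325,"z": -46,"rx": 0,"ry": 0,"rz": -1.03,"fingers": -1}
    - {"x": -250,"y": -380,"z": -46,"rx": 0,"ry": 0,"rz": -1.15,"fingers": -1}
    - {"x": -270,"y": -425,"z": -46,"rx": 0,"ry": 0,"rz": -1.28,"fingers": -1}
    - {"x": -290,"y": -466,"z": -46,"rx": 0,"ry": 0,"rz": -1.28,"fingers": -1}
    - {"x": -290,"y": -466,"z": -46,"rx": 0,"ry": 0,"rz": -1.28,"fingers": -1}
    - {"x": -290,"y": -466,"z": -46,"rx": 0,"ry": 0,"rz": -1.28,"fingers": -1}

```text
time_s: 35.3
tool_pos: [0.3643, 0.4559, 0.2701]
tool_rot: [179.9, 0.1, 69.2]
force: [0.2, 0.4, 0.3]
grip_width: 0.0873
grasp_force: 0.0
```

```bash
python3 - <<'E'
from m import *
t=snap("top","t13.png"); s=snap("scene","s13.png")
b=cv2.resize(t["image"][170:250,170:300,::-1],(780,480),interpolation=cv2.INTER_CUBIC)
a=cv2.resize(s["image"][150:260,150:300,::-1],(160,117),interpolation=cv2.INTER_CUBIC)
b=np.vstack([b,np.hstack([a,np.zeros((117,620,3),np.uint8)])]); cv2.imwrite("pics/t13.png",b)
def pp(X):return (proj(t,X)-[170,170]+.5)*6
print("plate",pp([.4965,.0666,.021]),"shaker base/cap",pp([.4844,-.0983,.006]),pp([.4844,-.0983,.096]),"spoon",pp([.4883,-.0424,.012]))
E
```

```text
plate [284.28542439 231.76935027] shaker base/cap [596.16958815 265.81504629] [607.20976345 243.87158892] spoon [491.40371406 254.54101964]
```

View pics/t13.png

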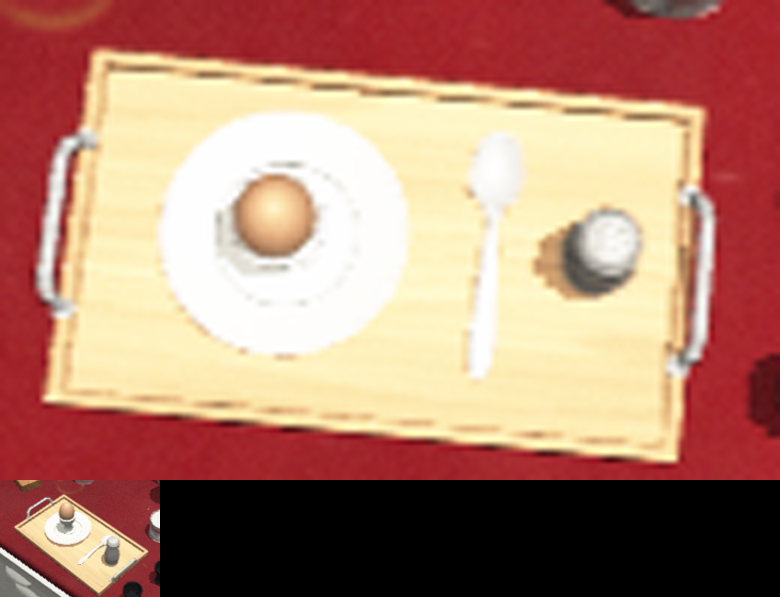

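The tray shows the egg in the cup on the plate (plate centre about (284,233)), the spoon running from (478,378) to (500,130), and the shaker's cap at (610,242). I'll check the distances in tray axes.

```bash
python3 - <<'E'
from m import *
t=dict(np.load("pics/t13.png.npz"))
a=np.radians(-4);xt=np.array([np.cos(a),np.sin(a)]);yt=np.array([-np.sin(a),np.cos(a)])
B=lambda u,v,z:back(t,u/6+170-.5,v/6+170-.5,z)[:2]*1000
P=B(284.5,233,.021);print("plate",P)
for n,u,v,z in(("plateR",409,245,.021),("plateL",159,228,.021),("egg",275,215,.078),("tip",500,130,.014),("tail",478,378,.012),("bowlL",470,172,.014),("bowlR",525,172,.014),("cap",610,242,.094),("cornFL",95,50,.016),("cornFR",705,107,.016),("NL",45,402,.016),("NR",678,461,.016)):
    d=B(u,v,z)-P; print(n,"tray x %.1f y %.1f"%(d@xt,d@yt))
E
```

```text
plate [495.85282805  66.45978514]
plateR tray x -0.1 y -65.6
plateL tray x -3.6 y 65.6
egg tray x 1.3 y 0.0
tip tray x 66.8 y -107.4
tail tray x -65.2 y -108.2
bowlL tray x 42.7 y -93.7
bowlR tray x 45.5 y -122.8
cap tray x 1.4 y -166.6
cornFL tray x 89.1 y 112.3
cornFR tray x 89.4 y -215.6
NL tray x -98.6 y 113.7
NR tray x -98.4 y -215.5
```

```bash
python3 -c "
from cell import workorder; print(workorder.sign_off())"
```

```text
the job is handed in; nothing more can be done
None
```

The breakfast is laid and handed in at about 35 s: the egg stands upright in the cup in the middle of the plate, the spoon's bowl points away about 3 cm from the plate's rim, and the shaker stands about 2 cm to its right, all in one row to within about 1.5 mm in the final top view.

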